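# Sort thumb screws with a gauge nut

## Task

Slide the gauge carriage fully out from under its dust hood and lock it there with the clamp knob. Then try every thumb screw on the bench in the gauge nut: stand those that turn in freely all the way upright on the green mat, and those that jam upright on the red mat. Leave the carriage out and locked, and do not shove the tape, the glue bottle or the white pot out of place.

Things in the scene. Friction and masses are not known exactly. Their poses are not given: they have to be found in the camera images.
- gauge_top (a point): Brass hexagonal gauge nut (73 mm over the flats, 40 mm high) on the blue sliding carriage; this point is the centre of its mouth, on its flat top face, 56 mm above the table. z up, x across the carriage, y the way the carriage slides out. Coarse two-start right-hand thread; two gaps in its roof, opposite each other on the x axis (a red mark by each), admit a screw's two lugs.
- thread_start (a point): Point on the nut's axis 24 mm below gauge_top: where the tip of a screw is when its lugs have been lowered through the gaps and rest on the thread. Lower it upright with the white line on its head along the x axis of gauge_top, either way round, within about 0.2 rad; up to 2 mm off-centre is allowed.
- thread_end (a point): Point on the nut's axis 34 mm below gauge_top: where the tip is when a sound screw has been turned 1.3 rad clockwise (seen from above) from the entry direction, 10 mm deeper; a stop follows soon after; 3 mm of up-and-down play. A jamming screw stops after 0.1 to 0.4 rad (turning moment over 0.3 N m, or it slips in the fingers; a free one stays under 0.2). To take out, turn back, rising, then lift.
- carriage (a joint): Slide of the carriage in m: 0 = in, with the gauge nut under the clear dust hood (hood top 83 mm above the table); 0.110 = fully out against its stop. It grows along the y axis of gauge_top. Friction 2 N. It can be moved by the clamp knob.
- clamp_grip (a point): Black bar knob of the carriage clamp, standing on the carriage 100 mm from the gauge nut's centre on the side towards which the carriage slides out; the bar is 56 long, 16 wide, 30 mm high with a white line along it; this point is its centre, 54 mm above the table. The bar's length is the x axis of this point, z is up. The knob moves with the carriage.
- clamp (a joint): Turn of the clamp knob in rad, 0 = slack, 1.4 = locked against its stop, growing clockwise seen from above. Friction about 0.06 N m. A red latch arm under it swings behind a dark steel post on the base, which is possible only with the carriage fully out.
- green_mat: Green mat, fixed, flat, for the screws that are kept: 260 mm (its x) by 140 mm (its y), about 1 mm thick; origin at its centre, on the table.
- red_mat: Red mat, fixed, flat, for the rejected screws: same sizes and origin as the green mat.
- screw_a_head (a point): Thumb screw standing on its flat tip, 76 mm tall, 0.27 kg, smooth tip: steel shank 34 mm across, 42 mm long; round black knurled head 48 mm across, 34 mm high, white line on top. This point: centre of the head, 59 mm above the tip. Its x axis is the direction of the white line and of the two thread lugs at the tip (48 mm across both), z up. May be absent. Sound or not: only the gauge tells.
- ring_a (a joint): Orange witness ring on the shank of screw_a, in m: 0 = low, just above the lugs, as at the start. The face of the gauge nut pushes it up as the screw goes in and it stays where it was pushed: about 0.006 when the lugs rest in the gauge, about 0.016 when the screw was turned in all the way. At most 0.019.
- screw_b_head (a point): Thumb screw standing on its flat tip, 76 mm tall, 0.27 kg, smooth tip: steel shank 34 mm across, 42 mm long; round black knurled head 48 mm across, 34 mm high, white line on top. This point: centre of the head, 59 mm above the tip. Its x axis is the direction of the white line and of the two thread lugs at the tip (48 mm across both), z up. May be absent. Sound or not: only the gauge tells.
- ring_b (a joint): Orange witness ring on the shank of screw_b, in m: 0 = low, just above the lugs, as at the start. The face of the gauge nut pushes it up as the screw goes in and it stays where it was pushed: about 0.006 when the lugs rest in the gauge, about 0.016 when the screw was turned in all the way. At most 0.019.
- screw_c_head (a point): Thumb screw standing on its flat tip, 76 mm tall, 0.27 kg, smooth tip: steel shank 34 mm across, 42 mm long; round black knurled head 48 mm across, 34 mm high, white line on top. This point: centre of the head, 59 mm above the tip. Its x axis is the direction of the white line and of the two thread lugs at the tip (48 mm across both), z up. May be absent. Sound or not: only the gauge tells.
- ring_c (a joint): Orange witness ring on the shank of screw_c, in m: 0 = low, just above the lugs, as at the start. The face of the gauge nut pushes it up as the screw goes in and it stays where it was pushed: about 0.006 when the lugs rest in the gauge, about 0.016 when the screw was turned in all the way. At most 0.019.
- screw_d_head (a point): Thumb screw standing on its flat tip, 76 mm tall, 0.27 kg, smooth tip: steel shank 34 mm across, 42 mm long; round black knurled head 48 mm across, 34 mm high, white line on top. This point: centre of the head, 59 mm above the tip. Its x axis is the direction of the white line and of the two thread lugs at the tip (48 mm across both), z up. May be absent. Sound or not: only the gauge tells.
- ring_d (a joint): Orange witness ring on the shank of screw_d, in m: 0 = low, just above the lugs, as at the start. The face of the gauge nut pushes it up as the screw goes in and it stays where it was pushed: about 0.006 when the lugs rest in the gauge, about 0.016 when the screw was turned in all the way. At most 0.019.
- screw_e_head (a point): Thumb screw standing on its flat tip, 76 mm tall, 0.27 kg, smooth tip: steel shank 34 mm across, 42 mm long; round black knurled head 48 mm across, 34 mm high, white line on top. This point: centre of the head, 59 mm above the tip. Its x axis is the direction of the white line and of the two thread lugs at the tip (48 mm across both), z up. May be absent. Sound or not: only the gauge tells.
- ring_e (a joint): Orange witness ring on the shank of screw_e, in m: 0 = low, just above the lugs, as at the start. The face of the gauge nut pushes it up as the screw goes in and it stays where it was pushed: about 0.006 when the lugs rest in the gauge, about 0.016 when the screw was turned in all the way. At most 0.019.
- tape: Roll of yellow tape lying flat, 90 mm in diameter, 24 mm high; a bystander, origin at the centre of its underside.
- glue: White glue bottle, 44 mm in diameter, 120 mm tall; a bystander, origin at the centre of its underside.
- pencil_pot: White pot, 76 mm in diameter, 95 mm tall; a bystander, origin at the centre of its underside.

How it is judged:
On the way, in this order (a step that is already met when the one before it is completed fails the run):
1. the carriage is slid fully out (value of joint carriage above 0.102 m), for 0.2 s.
2. the clamp knob is locked with the carriage out (value of joint clamp above 1.15 rad and value of joint carriage above 0.102 m), for 0.2 s.
3. every screw has been tried in the gauge nut: the sound ones turned in nearly all the way, the jamming ones lowered onto the thread (shown by the witness rings) (value of joint each of ring_a, ring_b, ring_c above 0.0105 m and value of joint each of ring_d, ring_e above 0.002 m), for 0.2 s.
At the end, for the whole second after the job is handed in: Every screw present has been tried. Carriage at least 102 mm out and clamp turned at least 1.15 rad; every screw that turns freely stands upright (within 0.2 rad) on the green mat, every screw that jams likewise on the red mat, all at rest (all of step 2 and x of screw_a_head in the frame of green_mat between -0.125 and 0.125 m and y of screw_a_head in the frame of green_mat between -0.065 and 0.065 m and height (world z) of each of screw_a_head, screw_b_head, screw_c_head, screw_d_head, screw_e_head below 0.075 m and angle between each of screw_a_head, screw_b_head, screw_c_head, screw_d_head, screw_e_head's own z axis and vertical below 0.2 rad and linear speed of each of screw_a, screw_b, screw_c, screw_d, screw_e below 0.02 m/s and x of screw_b_head in the frame of green_mat between -0.125 and 0.125 m and y of screw_b_head in the frame of green_mat between -0.065 and 0.065 m and x of screw_c_head in the frame of green_mat between -0.125 and 0.125 m and y of screw_c_head in the frame of green_mat between -0.065 and 0.065 m and x of screw_d_head in the frame of red_mat between -0.125 and 0.125 m and y of screw_d_head in the frame of red_mat between -0.065 and 0.065 m and x of screw_e_head in the frame of red_mat between -0.125 and 0.125 m and y of screw_e_head in the frame of red_mat between -0.065 and 0.065 m); the robot touches nothing.
It fails at once if a bystander (tape, glue bottle, white pot) is shoved more than 40 mm (distance of any of tape, glue, pencil_pot from where it was at the start of the episode above 0.04 m).
Of screw_a, screw_b, screw_c, screw_d, screw_e only 3 to 5 are there at a start; the rules pass over those that are not, and their reading is None.
At some moment in a run one of screw_a, screw_b, screw_c, screw_d, screw_e may be knocked a few centimetres aside while the robot is not near it.
It also fails if it takes over 210 s, if anything falls off the work surface, if the arm or the gripper's body presses on something with over 40 N, if the wrist force passes 120 N, or if a joint passes its speed limit or range.

## Robot

A 7-joint arm with a two-finger parallel gripper is mounted at the origin on the work surface. World frame = base frame: x ahead of the robot, y to its left, z up, the work surface at z = 0. Lengths are in m, angles in rad, forces in N, time in s.
With the tool pointing down it reaches from about 0.425 to 0.875 m from the base axis. Payload 4.7 kg.
Tool frame: the origin (TCP) lies between the finger pads; the fingertips stand 17 mm ahead of it and the grasp point (between the pads) lies 2 mm behind it; z points along the fingers, y is the line along which they close (so a half turn about z gives the same grasp; the last joint's range is limited). The gripper opens to 87 mm and grips with 3 to 60 N. Pads are 19 mm wide; open, the fingers measure 117 mm over their backs; the gripper's body (75 mm by 190 mm) begins 51 mm behind the grasp point.
Start: joints at [-1.195, 0.321, -0.07, 1.45, 0.023, 1.371, -0.057], TCP at [0.23, 0.608, 0.24] pointing down, gripper open.
Joint ranges: [-2.86, 2.86], [-0.3, 2.09], [-1.38, 1.24], [0.06, 2.45], [-1.56, 4.7], [0.09, 2.05], [-2.69, 2.69]. Speed limits (rad/s): [2.57, 2.57, 3.14, 3.14, 3.14, 3.14, 3.14].

## Interface

Orientations are given as a unit quaternion [x, y, z, w].
In Python, from workcell import r gives the robot as it stands.
- The arm moves only by the tool move_arm, never from a script. Its argument "motion" is a list of rows, each a list of 3 entries, a list of its own where there are three numbers: the gripper command: -1 is shut, 1 is fully open, values between are in proportion, then the shift along the tool's x, y, z in units of 50 cm (1.0 is 50 cm), then the turn, a rotation vector about the tool's x, y, z in units of 2 rad (1.0 is 2 rad). A call has 1 to 10 rows; each row shifts and turns the commanded pose from where the row before left it, along the tool's axes as they then stand; what a row does not reach is not made up. A row lasts 1/8 s, in which the tool goes at most 62.5 mm and 10.7 degrees, less where a joint would pass 70% of its speed; a pose out of reach is approached as far as the arm can. A call with a number of a shift or a turn outside -1 to 1 is refused whole. A call with a gripper value outside its range is refused whole. The fingers move at their own pace and stop on an object; "newtons" is the grip in N (left out, the last holds). Time passes only in rows, so rows that do not move let the fingers close. It gives the time, the measured TCP pose, the force, the opening and the grip force at its end, in the units of the state.
- r.get_obs(): the state, without advancing time (a new reading comes with each control period).
- r.snapshot(name): name is "scene" or "top"; returns the picture (480x640x3 uint8, red, green, blue); there is no depth.
- r.camera_model(name): a dict with "fx", "fy", "cx", "cy" (pixels), "view" (4x4, takes a point from world to camera coordinates). Camera axes: x right, y down, z forward; pixel columns grow to the right and rows downward; lengths in m; the calibration is good to about 2 mm. A picture is of the moment at which its call begins. camera_model takes no time and is no camera call.
- r.hand_in(): hands the job in; it is judged then, once.
The state is a dict: "time_s": time; "joint_pos": joint angles; "dq": joint speeds; "effort": joint torques, N m; "eef_pos": TCP position; "tcp_rot": TCP orientation; "force": force on the tool from outside, world axes, zero at the start; "wrist_torque": the same for the moment, N m; "finger_gap": finger opening in m; "grip_force": force on a finger pad.
Only numpy, scipy, OpenCV 4.12 (cv2) and the standard library are available. Lean on these libraries where they do the work, as an engineer would, in place of code of your own. Each camera call takes 0.05 s, during which the arm holds its last target. There are 200 camera calls.

## Working session

There is one attempt and no reset: what is moved stays moved. The work goes in short steps, Python scripts to look and compute and a tool call to move; the robot and the scene stay as the last step left them, time stands still between calls to the robot, and variables do not carry over. Pictures are saved under pics/ and viewed, at most 14 in all, crops included, and the job is handed in when it is done.

Besides the shell and the picture viewer there is one more tool, called by a JSON object that holds its "fn" and its "kwargs", one argument or row to a line. move_arm: Moves the arm, as the interface text tells. Its arguments: {"type":"object","properties":{"motion":{"type":"array","items":{"type":"array"}},"newtons":{"type":"number"}},"required":["motion"]}

```bash
mkdir -p pics; ls
python3 - <<'E'
from workcell import r
import cv2,numpy as np
o=r.get_obs();print({k:np.round(v,3) for k,v in o.items()})
for n in("scene","top"):
    cv2.imwrite(f"pics/{n}0.png",r.snapshot(n)[:,:,::-1]); m=r.camera_model(n);print(n,m)
E
```

```text
pics
{'time_s': np.float64(0.0), 'joint_pos': array([-1.195,  0.322, -0.07 ,  1.452,  0.023,  1.371, -0.057]), 'dq': array([-0.   ,  0.001, -0.001,  0.002, -0.001, -0.001,  0.   ]), 'effort': array([ 1.0000e-03, -4.9128e+01, -4.0300e-01, -3.1252e+01, -6.4000e-02,
        4.4000e-02,  0.0000e+00]), 'eef_pos': array([0.23 , 0.607, 0.238]), 'tcp_rot': array([ 0.18 ,  0.984, -0.001, -0.   ]), 'force': array([-0.234,  0.37 , -0.368]), 'wrist_torque': array([-0.009, -0.07 ,  0.039]), 'grip_force': np.float64(0.0), 'finger_gap': np.float64(0.087)}
scene {'fx': 438.9324680896502, 'fy': 438.9324680896502, 'cx': 325.29507602822787, 'cy': 239.8836722219012, 'view': array([[-0.26282869,  0.96477015,  0.01181652,  0.13219028],
       [ 0.62738667,  0.18019534, -0.75757218, -0.25617138],
       [-0.73301231, -0.19169818, -0.65264444,  1.42134534],
       [ 0.        ,  0.        ,  0.        ,  1.        ]])}
top {'fx': 452.7807888577866, 'fy': 452.7807888577866, 'cx': 320.2879552656272, 'cy': 242.86735501128092, 'view': array([[-0.0071431 , -0.99989076, -0.01294004,  0.01088587],
       [-0.98478269,  0.00928106, -0.17354224,  0.53654526],
       [ 0.17364337,  0.0115035 , -0.98474141,  0.98194987],
       [ 0.        ,  0.        ,  0.        ,  1.        ]])}
```

View pics/top0.png

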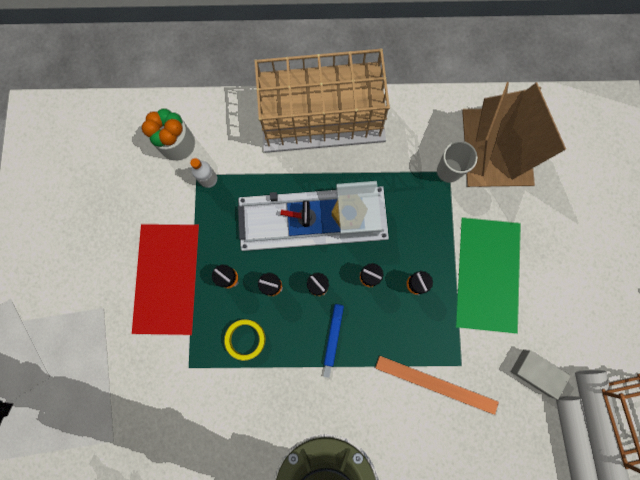

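View pics/scene0.png

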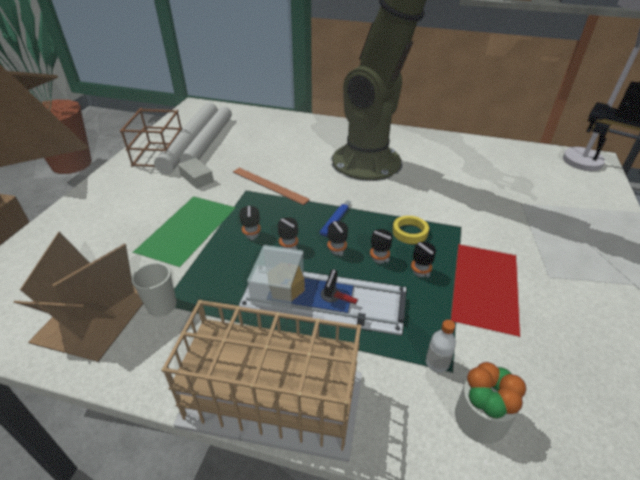

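Top view: five screws in a row (y≈275–285 px), nut under the hood at (352,212), knob at (306,213), carriage slides left (+y). Red mat at (166,279), green mat at (489,275), bottle (203,172), pot (457,162), tape (244,340). I'll enlarge it.

```bash
cat > h.py <<'E'
import cv2,numpy as np
from workcell import r
def pix2w(n,u,v,z):
    m=r.camera_model(n);V=m["view"];R=V[:3,:3];c=-R.T@V[:3,3]
    d=R.T@np.array([(u-m["cx"])/m["fx"],(v-m["cy"])/m["fy"],1]);return c+d*(z-c[2])/d[2]
def w2pix(n,p):
    m=r.camera_model(n);q=m["view"][:3,:3]@np.array(p)+m["view"][:3,3];return m["fx"]*q[0]/q[2]+m["cx"],m["fy"]*q[1]/q[2]+m["cy"]
def crop(n,u0,v0,u1,v1,s,out):
    im=r.snapshot(n)[:,:,::-1];cv2.imwrite(out,cv2.resize(im[v0:v1,u0:u1],None,fx=s,fy=s,interpolation=cv2.INTER_CUBIC));return im
E
python3 - <<'E'
from h import *
crop("top",200,175,450,305,3.2,"pics/c1.png")
for n,u,v,z in [("red",166,279,0),("green",489,275,0),("knob",306,213,.069),("nut",352,212,.056),("tape",244,340,.024),("glue cap",197,163,.12),("pot",460,156,.095),("a",224,275,.076),("b",270,284,.076),("c",318,284,.076),("d",371,274,.076),("e",421,282,.076)]: print(n,pix2w("top",u,v,z).round(3))
for u,v in [(141,224),(198,225),(193,334),(132,333),(461,218),(520,222),(518,332),(457,327)]:print(pix2w("top",u,v,0).round(3))
E
```

```text
red [0.462 0.371 0.   ]
green [ 0.465 -0.387  0.   ]
knob [0.601 0.038 0.069]
nut [ 0.606 -0.066  0.056]
tape [0.321 0.18  0.024]
glue cap [0.703 0.274 0.12 ]
pot [ 0.722 -0.307  0.095]
a [0.462 0.217 0.076]
b [0.442 0.116 0.076]
c [0.441 0.012 0.076]
d [ 0.462 -0.104  0.076]
e [ 0.443 -0.212  0.076]
[0.595 0.438 0.   ]
[0.591 0.301 0.   ]
[0.334 0.302 0.   ]
[0.338 0.443 0.   ]
[ 0.602 -0.33   0.   ]
[ 0.591 -0.469  0.   ]
[ 0.334 -0.443  0.   ]
[ 0.346 -0.305  0.   ]
```

View pics/c1.png

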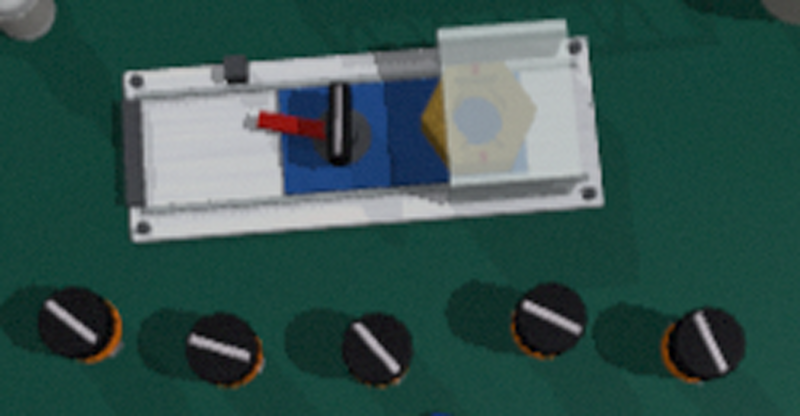

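The crop shows the knob bar at crop (340,123), its white line nearly vertical. Line midpoints on the heads are (71,322), (219,348), (377,348), (552,317) and (711,342). The nut's red marks are at (477,70) and (483,157), and the rail runs along (130,240)-(603,205).

```bash
cat >> h.py <<'E'
def cp(u,v,z,u0=200,v0=175,s=3.2): return pix2w("top",u0+(u+.5)/s-.5,v0+(v+.5)/s-.5,z)
def ang(a,b): d=b-a; return np.degrees(np.arctan2(d[1],d[0]))
def plan(x,y,z,yaw):
    """tool-frame shift (units) at present yaw, then rotation to yaw (deg), cw+ ; in units"""
    from scipy.spatial.transform import Rotation as R
    o=r.get_obs();M=R.from_quat(o["tcp_rot"]).as_matrix();p=o["eef_pos"]
    cur=np.degrees(np.arctan2(M[1,1],M[0,1])); d=M.T@(np.array([x,y,z])-p)
    dr=np.radians((cur-yaw+180)%360-180)
    T=np.column_stack([[-np.sin(np.radians(yaw)),np.cos(np.radians(yaw)),0],[np.cos(np.radians(yaw)),np.sin(np.radians(yaw)),0],[0,0,-1]])
    rv=R.from_matrix(M.T@T).as_rotvec()
    print("pos",p.round(4),"yaw",cur.round(1),"tilt",M[:2,2].round(4),"q7",o["joint_pos"][6].round(2),"t",round(float(o["time_s"]),2),"gap",o["finger_gap"].round(4),"F",o["force"].round(1),"T",o["wrist_torque"].round(2))
    print("shift units",(d/.5).round(4),"rows>=",np.ceil(np.linalg.norm(d)/.0625),"turn units",(rv/2).round(4),"rows>=",np.ceil(abs(dr)/.186))
E
python3 - <<'E'
from h import *
print("knob",cp(340,123,.069), ang(cp(338,85,.069),cp(342,162,.069)))
print("rail",ang(cp(603,205,.01),cp(130,240,.01)),ang(cp(585,38,.01),cp(125,72,.01)))
print("marks",ang(cp(483,157,.056),cp(477,70,.056)),cp(480,113,.056))
for n,a,b in [("a",(47,302),(96,342)),("b",(189,340),(249,357)),("c",(356,323),(399,373)),("d",(524,302),(581,332)),("e",(698,313),(725,371))]:
    A,B=cp(*a,.076),cp(*b,.076);print(n,((A+B)/2).round(4),ang(A,B)%180,np.linalg.norm(A-B))
k=cp(340,123,.069);plan(k[0],k[1],.15,94)
E
```

```text
knob [0.60106492 0.03806427 0.069     ] -177.1983193067447
rail 93.75730197314441 93.75172919914075
marks 2.781200812527195 [ 0.61054281 -0.0611519   0.056     ]
a [0.4616 0.2215 0.076 ] 51.171945993186625 0.04417035840207108
b [0.4427 0.1204 0.076 ] 73.82767867147871 0.04270640181700952
c [0.4422 0.0126 0.076 ] 40.30768087666476 0.04482918466417321
d [ 0.4622 -0.1067  0.076 ] 61.4065452513544 0.04348895199405983
e [ 0.4444 -0.2138  0.076 ] 22.613958754775325 0.04274005073027514Traceback (most recent call last):
  File "<stdin>", line 7, in <module>
  File "h.py", line 20, in plan
    print("pos",p.round(4),"yaw",cur.round(1),"tilt",M[:2,2].round(4),"q7",o["joint_pos"][6].round(2),"t",round(float(o["time_s"]),2),"gap",o["finger_gap"].round(4),"F",o["force"].round(1),"T",o["wrist_torque"].round(2))
                                                                                                                                            ^^^^^^^^^^^^^^^^^^^^^
AttributeError: 'float' object has no attribute 'round'
```

```bash
sed -i 's/o\["finger_gap"\].round(4)/round(float(o["finger_gap"]),4)/; s/o\["joint_pos"\]\[6\].round(2)/o["joint_pos"].round(2)/; s/"yaw",cur.round(1)/"yaw",round(float(cur),1)/' h.py; python3 -c "
from h import *
plan(.601,.038,.15,93.8)"
```

```text
pos [0.23   0.6076 0.2387] yaw 69.3 tilt [-0.0005 -0.0014] q7 [-1.19  0.32 -0.07  1.45  0.02  1.37 -0.06] t 0.15 gap 0.087 F [-0.4 -0.9  0.2] T [-0.   -0.03 -0.01]
shift units [-1.0972 -0.8025  0.1787] rows>= 11.0 turn units [-7.00e-04 -1.00e-04 -2.14e-01] rows>= 3.0
```

{"fn": "move_arm", "kwargs": {
  "motion": [
    [1, [-0.078, -0.057, 0], [0, 0, 0]],
    [1, [-0.078, -0.057, 0], [0, 0, 0]],
    [1, [-0.078, -0.057, 0], [0, 0, 0]],
    [1, [-0.078, -0.057, 0], [0, 0, 0]],
    [1, [-0.078, -0.057, 0], [0, 0, 0]],
    [1, [-0.078, -0.057, 0], [0, 0, 0]],
    [1, [-0.078, -0.057, 0], [0, 0, 0]]
  ],
  "newtons": 30
}}

```text
time_s: 1.02
eef_pos: [0.4154, 0.3232, 0.2394]
tcp_rot: [0.18, 0.984, 0.0, -0.0]
force: [-0.0, 0.2, 0.0]
finger_gap: 0.0866
grip_force: 0.0
```

{"fn": "move_arm", "kwargs": {
  "motion": [
    [1, [-0.078, -0.057, 0], [0, 0, 0]],
    [1, [-0.078, -0.057, 0], [0, 0, 0]],
    [1, [-0.078, -0.057, 0], [0, 0, 0]],
    [1, [-0.078, -0.057, 0], [0, 0, 0]],
    [1, [-0.078, -0.057, 0], [0, 0, 0]],
    [1, [-0.078, -0.057, 0], [0, 0, 0]],
    [1, [-0.078, -0.057, 0], [0, 0, 0]],
    [1, [0, 0, 0.06], [0, 0, -0.071]],
    [1, [0, 0, 0.06], [0, 0, -0.071]],
    [1, [0, 0, 0.058], [0, 0, -0.072]]
  ]
}}

```text
time_s: 2.28
eef_pos: [0.5992, 0.0415, 0.1492]
tcp_rot: [-0.035, 0.999, 0.0, -0.0]
force: [0.3, -0.3, -0.7]
finger_gap: 0.0872
grip_force: 0.0
```

```bash
python3 -c "
from h import *
plan(.601,.038,.056,93.8)"
```

```text
pos [0.5992 0.0415 0.1492] yaw 94.1 tilt [-0.0007  0.0001] q7 [-0.42  0.28  0.36  1.7  -0.11  1.17  1.61] t 2.27 gap 0.0872 F [ 0.3 -0.3 -0.7] T [ 0.03  0.03 -0.  ]
shift units [-0.0032 -0.0072  0.1865] rows>= 2.0 turn units [ 0.0001 -0.0003  0.0022] rows>= 1.0
```

{"fn": "move_arm", "kwargs": {
  "motion": [
    [1, [-0.003, -0.007, 0.06], [0, 0, 0.002]],
    [1, [0, 0, 0.064], [0, 0, 0]],
    [1, [0, 0, 0.062], [0, 0, 0]],
    [-1, [0, 0, 0], [0, 0, 0]],
    [-1, [0, 0, 0], [0, 0, 0]],
    [-1, [0, 0, 0], [0, 0, 0]],
    [-1, [0, 0, 0], [0, 0, 0]]
  ],
  "newtons": 30
}}

```text
time_s: 3.15
eef_pos: [0.6021, 0.0382, 0.0588]
tcp_rot: [-0.031, 1.0, 0.0, 0.001]
force: [-0.4, -0.4, 0.0]
finger_gap: 0.055
grip_force: 0.0
```

{"fn": "move_arm", "kwargs": {
  "motion": [
    [-1, [0, 0, 0], [0, 0, 0]],
    [-1, [0, 0, 0], [0, 0, 0]],
    [-1, [0, 0, 0], [0, 0, 0]],
    [-1, [0, 0, 0], [0, 0, 0]],
    [-1, [0, 0, 0], [0, 0, 0]],
    [-1, [0, 0, 0], [0, 0, 0]],
    [-1, [0, 0, 0], [0, 0, 0]]
  ]
}}

```text
time_s: 4.03
eef_pos: [0.6013, 0.0382, 0.0576]
tcp_rot: [-0.031, 1.0, 0.0, -0.0]
force: [-0.4, 0.6, 1.2]
finger_gap: 0.0211
grip_force: 30.0
```

{"fn": "move_arm", "kwargs": {
  "motion": [
    [-1, [0, 0.03, 0], [0, 0, 0]],
    [-1, [0, 0.04, 0], [0, 0, 0]],
    [-1, [0, 0.04, 0], [0, 0, 0]],
    [-1, [0, 0.04, 0], [0, 0, 0]],
    [-1, [0, 0.04, 0], [0, 0, 0]],
    [-1, [0, 0.026, 0], [0, 0, 0]],
    [-1, [0, 0.006, 0], [0, 0, 0]],
    [-1, [0, 0, 0], [0, 0, 0]],
    [-1, [0, 0, 0], [0, 0, 0]]
  ]
}}

```text
time_s: 5.15
eef_pos: [0.5953, 0.1305, 0.0573]
tcp_rot: [-0.026, 1.0, -0.011, -0.001]
force: [-2.7, -33.6, 7.5]
finger_gap: 0.0216
grip_force: 30.1
```

```bash
python3 -c "
from h import *
plan(.5938,.1478,.057,93.8)"
```

```text
pos [0.5953 0.1305 0.0573] yaw 93.0 tilt [-0.0021 -0.022 ] q7 [-0.53  0.4   0.32  1.75 -0.12  1.02  1.45] t 5.15 gap 0.0216 F [ -2.7 -33.6   7.5] T [-7.46  0.41 -0.06]
shift units [ 0.0013  0.0348 -0.0001] rows>= 1.0 turn units [-0.0109 -0.0017 -0.0073] rows>= 1.0
```

```bash
python3 -c "
from h import *
a=crop('top',200,150,400,300,4,'pics/c2.png')"
```

```text
(no output)
```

View pics/c2.png

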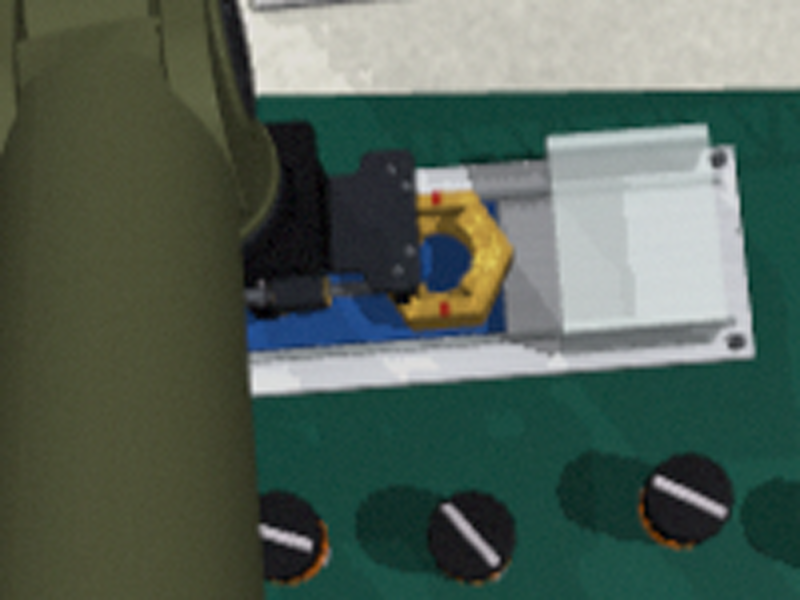

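The nut is out of the hood, with red marks at crop (436,198) and (446,309). I'll work out where it is.

```bash
python3 -c "
from h import *
a,b=[cp(u,v,.056,200,150,4) for u,v in [(436,198),(446,309)]]
print((a+b)/2,ang(b,a))
o=r.get_obs();print(o['force'],o['effort'].round(1))
"
```

```text
[0.60455859 0.02959825 0.056     ] 4.8296051986144555
[ -2.04692435 -33.45771056   8.5398917 ] [-19.3 -45.9 -15.9 -31.   -9.8  -2.6   0.1]
```

```bash
python3 -c "
from h import *
crop('scene',270,200,470,350,4,'pics/c3.png')"
```

```text
(no output)
```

View pics/c3.png

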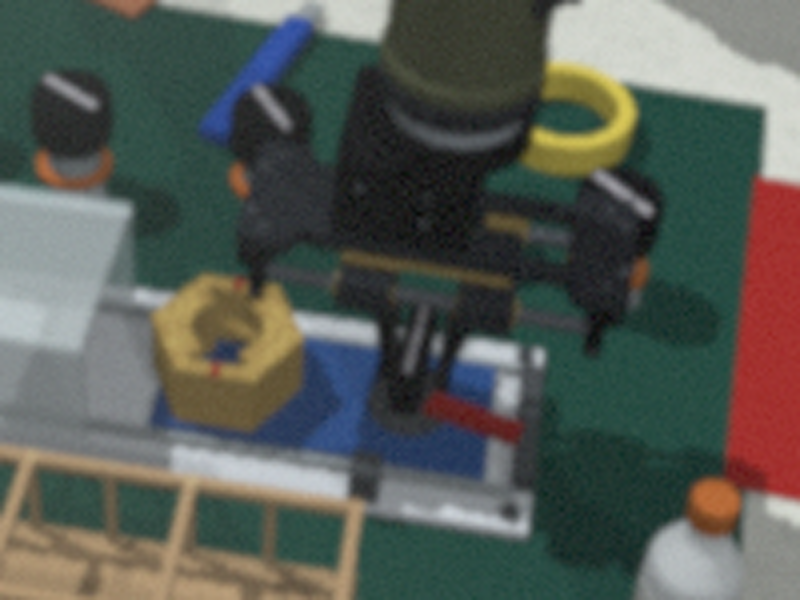

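The carriage is blocked at about 92 mm with 33 N on the tool. I'll release the load, let go, rise and look at what's in the way.

{"fn": "move_arm", "kwargs": {
  "motion": [
    [-1, [0, -0.036, 0], [0, 0, 0]],
    [-1, [0, 0, 0], [0, 0, 0]],
    [1, [0, 0, 0], [0, 0, 0]],
    [1, [0, 0, 0], [0, 0, 0]],
    [1, [0, 0, 0], [0, 0, 0]],
    [1, [0, 0, 0], [0, 0, 0]],
    [1, [0, 0, -0.1], [0, 0, 0]],
    [1, [0, 0, -0.12], [0, 0, 0]],
    [1, [-0.12, 0, 0], [0, 0, 0]],
    [1, [-0.12, 0, 0], [0, 0, 0]]
  ]
}}

```text
time_s: 6.5
eef_pos: [0.7173, 0.1405, 0.1706]
tcp_rot: [-0.032, 0.999, 0.002, 0.002]
force: [0.8, 0.3, -1.0]
finger_gap: 0.0855
grip_force: 0.0
```

```bash
python3 -c "
from h import *
a=r.snapshot('top')[:,:,::-1][160:280,200:330];b=r.snapshot('scene')[:,:,::-1][250:350,320:428]
f=lambda i,s:cv2.resize(i,s,interpolation=cv2.INTER_CUBIC)
cv2.imwrite('pics/c4.png',np.hstack([f(a,(433,400)),f(b,(367,400))[:,:367]]))
plan(.595,.13,.15,93.8)"
```

```text
pos [0.7189 0.1392 0.1634] yaw 93.6 tilt [-0.0007 -0.0022] q7 [-0.46  0.55  0.34  1.32 -0.18  1.3   1.52] t 6.6 gap 0.0865 F [-1.5 -0.3 -1.5] T [ 0.01  0.09 -0.02]
shift units [ 0.2484 -0.0027  0.027 ] rows>= 2.0 turn units [-0.0011 -0.0004 -0.0018] rows>= 1.0
```

View pics/c4.png

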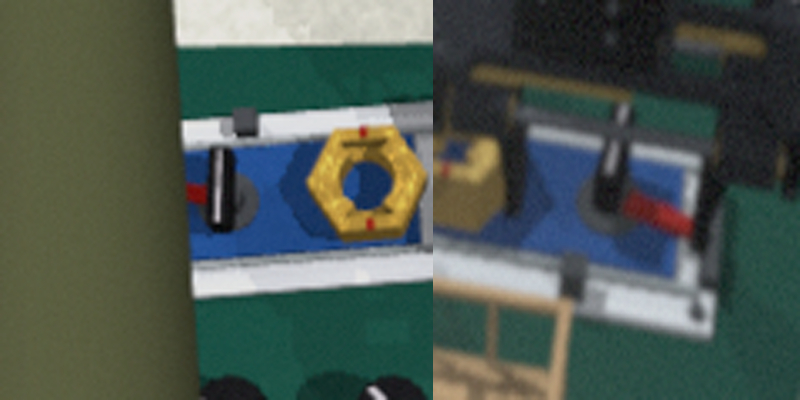

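{"fn": "move_arm", "kwargs": {
  "motion": [
    [1, [0.03, -0.08, -0.08], [0, 0, 0]],
    [1, [0.03, -0.11, 0], [0, 0, 0]],
    [1, [0.03, -0.11, 0], [0, 0, 0]],
    [1, [0.03, -0.11, 0], [0, 0, 0]],
    [1, [0.03, -0.11, 0], [0, 0, 0]],
    [1, [0.03, -0.11, 0], [0, 0, 0]]
  ]
}}

```text
time_s: 7.35
eef_pos: [0.6444, -0.1823, 0.2077]
tcp_rot: [-0.032, 1.0, 0.001, 0.0]
force: [0.8, -0.8, 0.5]
finger_gap: 0.0868
grip_force: 0.0
```

```bash
python3 -c "
from h import *
a=r.snapshot('top')[:,:,::-1][170:270,200:290];b=r.snapshot('scene')[:,:,::-1][275:345,350:420]
f=lambda i,s:cv2.resize(i,s,interpolation=cv2.INTER_CUBIC)
cv2.imwrite('pics/c5.png',np.hstack([f(a,(360,400)),f(b,(400,400))]))"
```

```text
(no output)
```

View pics/c5.png

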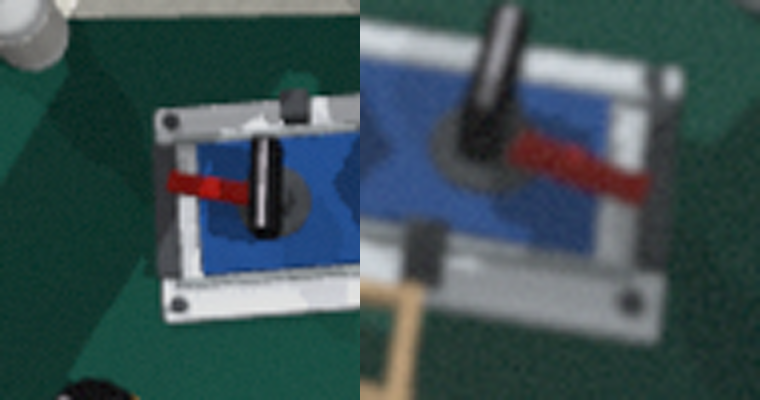

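The arm overlies the end plate, and the post already lies about 14 mm behind the knob. That is about right for the latch to swing behind it, so the carriage was probably not quite "in" at the start and is now against its stop. I'll try locking it.

```bash
python3 -c "
from h import *
plan(.595,.130,.13,93.8)"
```

```text
pos [ 0.6415 -0.1913  0.2082] yaw 92.9 tilt [-0.0006 -0.0052] q7 [-0.1   0.4   0.46  1.46 -0.17  1.33  1.99] t 7.45 gap 0.087 F [-2.  -0.6 -0.7] T [-0.03 -0.02 -0.02]
shift units [0.0605 0.6473 0.1532] rows>= 6.0 turn units [-0.0026 -0.0005 -0.0081] rows>= 1.0
```

{"fn": "move_arm", "kwargs": {
  "motion": [
    [0, [0.01, 0.092, 0], [0, 0, 0]],
    [-0.3, [0.01, 0.092, 0], [0, 0, 0]],
    [-0.3, [0.01, 0.092, 0], [0, 0, 0]],
    [-0.3, [0.01, 0.092, 0], [0, 0, 0]],
    [-0.3, [0.01, 0.092, 0], [0, 0, 0]],
    [-0.3, [0.01, 0.092, 0], [0, 0, 0]],
    [-0.3, [0, 0.092, 0.08], [0, 0, 0]],
    [-0.3, [0, 0, 0.073], [0, 0, -0.008]],
    [-0.3, [0, 0, 0], [0, 0, 0]]
  ]
}}

```text
time_s: 8.57
eef_pos: [0.5921, 0.1386, 0.1281]
tcp_rot: [-0.04, 0.999, -0.001, -0.003]
force: [0.3, -1.3, 0.1]
finger_gap: 0.0307
grip_force: 0.0
```

```bash
python3 -c "
from h import *
plan(.595,.130,.056,93.8)"
```

```text
pos [0.5921 0.1386 0.1281] yaw 94.6 tilt [-0.0062 -0.0018] q7 [-0.52  0.32  0.3   1.7  -0.1   1.14  1.45] t 8.57 gap 0.0307 F [ 0.3 -1.3  0.1] T [0.04 0.01 0.01]
shift units [-0.0054 -0.0174  0.1442] rows>= 2.0 turn units [-0.0007 -0.0032  0.0068] rows>= 1.0
```

{"fn": "move_arm", "kwargs": {
  "motion": [
    [-0.1, [-0.005, -0.017, 0.01], [0, -0.002, 0.007]],
    [-0.1, [0, 0, 0.045], [0, 0, 0]],
    [-0.1, [0, 0, 0.045], [0, 0, 0]],
    [-0.1, [0, 0, 0.044], [0, 0, 0]],
    [-1, [0, 0, 0], [0, 0, 0]],
    [-1, [0, 0, 0], [0, 0, 0]],
    [-1, [0, 0, 0], [0, 0, 0]],
    [-1, [0, 0, 0], [0, 0, 0]],
    [-1, [0, 0, 0], [0, 0, 0]]
  ]
}}

```text
time_s: 9.7
eef_pos: [0.5998, 0.1292, 0.0608]
tcp_rot: [-0.032, 0.999, 0.0, 0.003]
force: [-0.0, -1.3, 5.5]
finger_gap: 0.0162
grip_force: 30.0
```

{"fn": "move_arm", "kwargs": {
  "motion": [
    [-1, [0, 0.006, 0], [0, 0, 0]],
    [-1, [0, 0, 0], [0, 0, 0.04]],
    [-1, [0, 0, 0], [0, 0, 0.06]],
    [-1, [0, 0, 0], [0, 0, 0.06]],
    [-1, [0, 0, 0], [0, 0, 0.06]],
    [-1, [0, 0, 0], [0, 0, 0]]
  ]
}}

```text
time_s: 10.45
eef_pos: [0.6, 0.1288, 0.0609]
tcp_rot: [0.188, 0.982, -0.001, 0.004]
force: [0.1, -6.5, 7.4]
finger_gap: 0.0162
grip_force: 30.0
```

```bash
python3 -c "
from h import *
plan(.595,.130,.056,13)"
```

```text
pos [0.6    0.1288 0.0609] yaw 68.3 tilt [ 0.007  -0.0035] q7 [-0.56  0.4   0.37  1.76 -0.16  1.01  1.06] t 10.45 gap 0.0162 F [ 0.1 -6.5  7.4] T [-1.61  0.08 -0.12]
shift units [ 0.0102 -0.0015  0.0096] rows>= 1.0 turn units [0.0016 0.0037 0.4824] rows>= 6.0
```

{"fn": "move_arm", "kwargs": {
  "motion": [
    [-1, [0, 0, 0], [0, 0, 0.07]],
    [-1, [0, 0, 0], [0, 0, 0.07]],
    [-1, [0, 0, 0], [0, 0, 0.07]],
    [-1, [0, 0, 0], [0, 0, 0.07]],
    [-1, [0, 0, 0], [0, 0, 0.07]],
    [-1, [0, 0, 0], [0, 0, 0.07]],
    [-1, [0, 0, 0], [0, 0, 0.07]],
    [-1, [0, 0, 0], [0, 0, 0]],
    [-1, [0, 0, 0], [0, 0, 0]]
  ]
}}

```text
time_s: 11.58
eef_pos: [0.5991, 0.1284, 0.0608]
tcp_rot: [0.627, 0.779, -0.0, 0.003]
force: [-2.8, -7.8, 9.9]
finger_gap: 0.0156
grip_force: 30.0
```

```bash
python3 -c "
from h import *
plan(.595,.130,.056,13)"
```

```text
pos [0.5991 0.1284 0.0608] yaw 12.3 tilt [ 0.0049 -0.0044] q7 [-0.71  0.43  0.56  1.76 -0.25  1.02  0.15] t 11.57 gap 0.0156 F [-2.8 -7.8  9.9] T [-1.93  0.7   0.45]
shift units [ 0.0049 -0.0073  0.0095] rows>= 1.0 turn units [ 0.0019  0.0027 -0.0063] rows>= 1.0
```

The knob turned 1.42 rad to its stop, so the clamp is locked. Releasing it and heading for screw c.

{"fn": "move_arm", "kwargs": {
  "motion": [
    [0.5, [0, 0, 0], [0, 0, 0]],
    [0.5, [0, 0, 0], [0, 0, 0]],
    [0.5, [0, 0, 0], [0, 0, 0]],
    [0.5, [0, 0, -0.1], [0, 0, 0]],
    [0.5, [0, 0, -0.1], [0, 0, 0]],
    [0.5, [0, -0.1, 0], [0, 0, 0]],
    [0.5, [0, -0.1, 0], [0, 0, 0]],
    [0.5, [0, -0.1, 0], [0, 0, 0]],
    [0.5, [0, 0, 0], [0, 0, 0]]
  ]
}}

```text
time_s: 12.7
eef_pos: [0.4472, 0.1009, 0.1575]
tcp_rot: [0.626, 0.78, 0.001, -0.001]
force: [0.5, -0.6, 0.2]
finger_gap: 0.0649
grip_force: 0.0
```

```bash
python3 -c "
from h import *
plan(.4422,.0126,.12,66)
a=r.snapshot('scene')[:,:,::-1];cv2.imwrite('pics/c6.png',cv2.resize(a[190:340,230:430],None,fx=4,fy=4,interpolation=cv2.INTER_CUBIC))"
```

```text
pos [0.4472 0.1009 0.1575] yaw 12.4 tilt [-0.0001  0.0027] q7 [-0.87 -0.05  0.58  2.03  0.03  1.15 -0.08] t 12.7 gap 0.0649 F [ 0.5 -0.6  0.2] T [-0.06 -0.04  0.03]
shift units [-0.1705 -0.0478  0.0745] rows>= 2.0 turn units [ 0.0008 -0.0011 -0.4674] rows>= 6.0
```

View pics/c6.png

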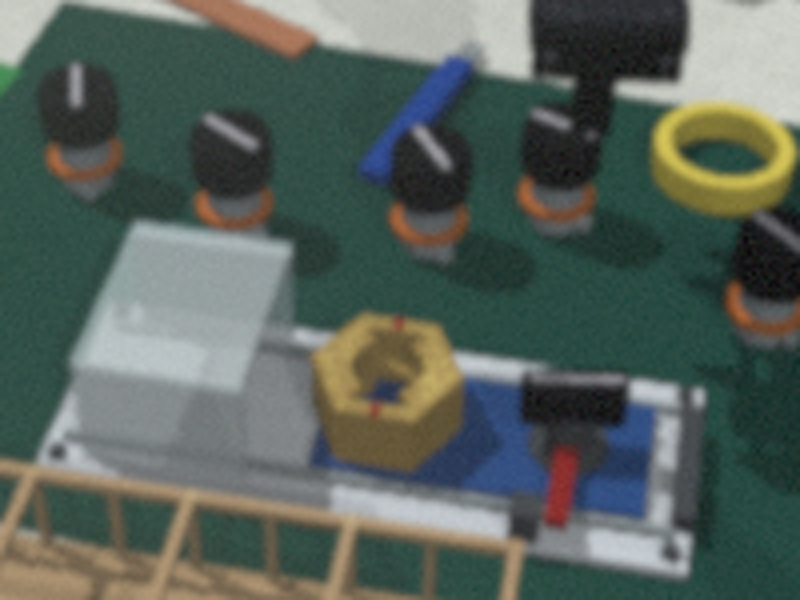

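The latch arm lies just behind the post, so it is locked. Red marks are at crop (400,322) and (375,410).

```bash
python3 -c "
from h import *
def sp(u,v,z): return pix2w('scene',230+(u+.5)/4-.5,190+(v+.5)/4-.5,z)
a,b=sp(400,322,.056),sp(375,410,.056);print((a+b)/2,ang(b,a)%180)
a,b=[cp(u,v,.056,200,160,3.333) for u,v in[(363,132),(370,224)]];print((a+b)/2,ang(b,a))
for n,p,q in [('e',(76,67),(77,105)),('d',(205,118),(256,147)),('c',(415,127),(447,168)),('b',(533,112),(572,128))]:
  A,B=sp(*p,.076),sp(*q,.076);print(n,((A+B)/2).round(4),ang(A,B)%180)
"
```

```text
[0.60622251 0.0302887  0.056     ] 3.529697447311321
[0.60443305 0.03019803 0.056     ] 4.060248190505229
e [ 0.4475 -0.2121  0.076 ] 23.64873519533265
d [ 0.465  -0.1059  0.076 ] 64.95894524625191
c [0.4454 0.013  0.076 ] 40.603242313363154
b [0.3995 0.0775 0.076 ] 70.95638875778096
```

{"fn": "move_arm", "kwargs": {
  "motion": [
    [0.5, [-0.085, -0.024, 0], [0, 0, 0]],
    [0.5, [-0.086, -0.024, 0], [0, 0, 0]],
    [0.5, [0, 0, 0.01], [0, 0, -0.078]],
    [0.5, [0, 0, 0.01], [0, 0, -0.078]],
    [0.5, [0, 0, 0.01], [0, 0, -0.078]],
    [0.5, [0, 0, 0.01], [0, 0, -0.078]],
    [0.5, [0, 0, 0.01], [0, 0, -0.078]],
    [0.5, [0, 0, 0.01], [0, 0, -0.078]],
    [0.5, [0, 0, 0], [0, 0, 0]]
  ]
}}

```text
time_s: 13.88
eef_pos: [0.447, 0.0121, 0.1282]
tcp_rot: [0.209, 0.978, -0.0, 0.002]
force: [1.5, 0.7, -0.4]
finger_gap: 0.065
grip_force: 0.0
```

```bash
python3 -c "
from h import *
plan(.4422,.0126,.06,66)"
```

```text
pos [0.447  0.0121 0.1282] yaw 65.9 tilt [ 0.0038 -0.0012] q7 [-0.84 -0.06  0.74  2.09  0.05  1.09  1.03] t 13.88 gap 0.065 F [ 1.5  0.7 -0.4] T [ 0.01 -0.03  0.02]
shift units [ 0.0098 -0.0031  0.1365] rows>= 2.0 turn units [ 0.0002  0.002  -0.0012] rows>= 1.0
```

{"fn": "move_arm", "kwargs": {
  "motion": [
    [0.5, [0.006, -0.002, 0.03], [0, 0, 0]],
    [0.5, [0, 0, 0.035], [0, 0, 0]],
    [0.5, [0, 0, 0.035], [0, 0, 0]],
    [0.5, [0, 0, 0.036], [0, 0, 0]],
    [-1, [0, 0, 0], [0, 0, 0]],
    [-1, [0, 0, 0], [0, 0, 0]],
    [-1, [0, 0, 0], [0, 0, 0]],
    [-1, [0, 0, 0], [0, 0, 0]]
  ],
  "newtons": 35
}}

```text
time_s: 14.88
eef_pos: [0.4439, 0.0125, 0.0609]
tcp_rot: [0.208, 0.978, 0.001, 0.002]
force: [-0.3, 1.1, 0.3]
finger_gap: 0.0472
grip_force: 35.0
```

```bash
python3 -c "
from h import *
plan(.6053,.0297,.15,29.5)"
```

```text
pos [0.4439 0.0125 0.0609] yaw 65.9 tilt [0.0053 0.0009] q7 [-0.83  0.05  0.77  2.17 -0.05  0.93  1.12] t 14.88 gap 0.0472 F [-0.3  1.1  0.3] T [ 0.02 -0.06  0.02]
shift units [-0.2815  0.1636 -0.1764] rows>= 3.0 turn units [0.0021 0.0017 0.318 ] rows>= 4.0
```

{"fn": "move_arm", "kwargs": {
  "motion": [
    [-1, [0, 0, -0.09], [0, 0, 0]],
    [-1, [0, 0, -0.09], [0, 0, 0]],
    [-1, [-0.07, 0.041, 0], [0, 0, 0]],
    [-1, [-0.07, 0.041, 0], [0, 0, 0]],
    [-1, [-0.07, 0.041, 0], [0, 0, 0]],
    [-1, [-0.071, 0.041, 0], [0, 0, 0]],
    [-1, [0, 0, 0], [0, 0, 0.08]],
    [-1, [0, 0, 0], [0, 0, 0.08]],
    [-1, [0, 0, 0], [0, 0, 0.08]],
    [-1, [0, 0, 0], [0, 0, 0.08]]
  ]
}}

```text
time_s: 16.12
eef_pos: [0.6041, 0.0302, 0.1504]
tcp_rot: [0.508, 0.862, 0.001, 0.001]
force: [-0.3, -0.1, -4.4]
finger_gap: 0.0474
grip_force: 35.0
```

{"fn": "move_arm", "kwargs": {
  "motion": [
    [-1, [0, 0, 0], [0, 0, 0]]
  ]
}}

```text
time_s: 16.25
eef_pos: [0.6042, 0.0302, 0.1505]
tcp_rot: [0.505, 0.863, 0.001, 0.001]
force: [-0.7, 0.0, -3.7]
finger_gap: 0.0473
grip_force: 35.0
```

```bash
python3 -c "
from h import *
plan(.6053,.0297,.092,29.3)
im=crop('top',260,150,420,270,5,'pics/c7.png')"
```

```text
pos [0.6042 0.0302 0.1505] yaw 29.4 tilt [ 0.0027 -0.    ] q7 [-0.84  0.39  0.93  1.71 -0.33  1.2   0.69] t 16.25 gap 0.0473 F [-0.7  0.  -3.7] T [-0.08  0.04  0.01]
shift units [-0.0019  0.0011  0.1169] rows>= 1.0 turn units [0.0012 0.0007 0.0008] rows>= 1.0
```

View pics/c7.png

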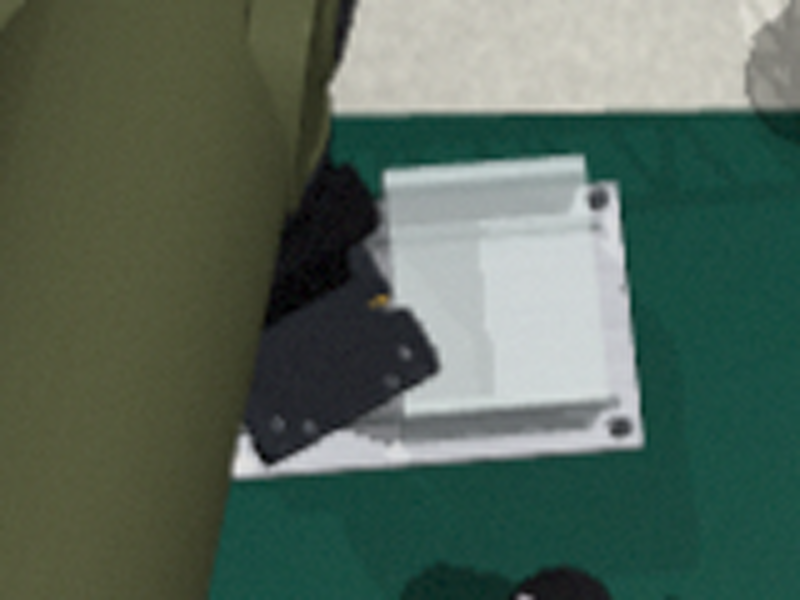

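The view is blocked by the arm, so I'll lower by feel.

{"fn": "move_arm", "kwargs": {
  "motion": [
    [-1, [-0.002, 0.001, 0.03], [0.001, 0, 0]],
    [-1, [0, 0, 0.03], [0, 0, 0]],
    [-1, [0, 0, 0.02], [0, 0, 0]],
    [-1, [0, 0, 0.02], [0, 0, 0]],
    [-1, [0, 0, 0.014], [0, 0, 0]],
    [-1, [0, 0, 0.004], [0, 0, 0]],
    [-1, [0, 0, 0], [0, 0, 0]]
  ]
}}

```text
time_s: 17.18
eef_pos: [0.6059, 0.0289, 0.0932]
tcp_rot: [0.506, 0.863, 0.0, 0.001]
force: [-3.1, -0.9, 4.2]
finger_gap: 0.0473
grip_force: 35.0
```

```bash
python3 -c "
from h import *
plan(.6053,.0297,.092,29.3)"
```

```text
pos [0.6059 0.0289 0.0932] yaw 29.3 tilt [ 0.002  -0.0001] q7 [-0.8   0.46  0.89  1.76 -0.4   1.11  0.73] t 17.18 gap 0.0473 F [-3.1 -0.9  4.2] T [-0.1   0.95 -0.05]
shift units [ 0.0019 -0.0002  0.0024] rows>= 1.0 turn units [ 0.0008  0.0005 -0.0003] rows>= 1.0
```

{"fn": "move_arm", "kwargs": {
  "motion": [
    [-1, [0, 0, 0.002], [0, 0, 0.06]],
    [-1, [0, 0, 0.002], [0, 0, 0.065]],
    [-1, [0, 0, 0.002], [0, 0, 0.065]],
    [-1, [0, 0, 0.002], [0, 0, 0.065]],
    [-1, [0, 0, 0], [0, 0, 0]]
  ]
}}

```text
time_s: 17.8
eef_pos: [0.6068, 0.0296, 0.0895]
tcp_rot: [0.707, 0.707, 0.001, 0.001]
force: [-1.7, 0.5, 6.1]
finger_gap: 0.0472
grip_force: 35.0
```

```bash
python3 -c "
from h import *
plan(.6053,.0297,.082,-45.2)"
```

```text
pos [0.6068 0.0296 0.0895] yaw 0.0 tilt [0.0039 0.0001] q7 [-0.87  0.51  0.99  1.76 -0.47  1.12  0.28] t 17.8 gap 0.0472 F [-1.7  0.5  6.1] T [-0.03  0.61 -0.01]
shift units [ 0.0001 -0.003   0.015 ] rows>= 1.0 turn units [ 0.0018 -0.0008  0.3947] rows>= 5.0
```

{"fn": "move_arm", "kwargs": {
  "motion": [
    [-1, [0, 0, 0.002], [0, 0, 0.066]],
    [-1, [0, 0, 0.003], [0, 0, 0.066]],
    [-1, [0, 0, 0.002], [0, 0, 0.066]],
    [-1, [0, 0, 0.003], [0, 0, 0.066]],
    [-1, [0, 0, 0.002], [0, 0, 0.066]],
    [-1, [0, 0, 0.003], [0, 0, 0.066]],
    [-1, [0, 0, 0], [0, 0, 0]],
    [-1, [0, 0, 0], [0, 0, 0]]
  ]
}}

```text
time_s: 18.8
eef_pos: [0.6068, 0.0296, 0.0831]
tcp_rot: [0.925, 0.38, 0.002, 0.0]
force: [-4.9, 1.2, 12.7]
finger_gap: 0.0469
grip_force: 35.0
```

```bash
python3 -c "
from h import *
plan(.6053,.0297,.092,29.3)"
```

```text
pos [0.6068 0.0296 0.0831] yaw -45.3 tilt [0.0036 0.001 ] q7 [-0.96  0.62  1.15  1.77 -0.61  1.16 -0.41] t 18.8 gap 0.0469 F [-4.9  1.2 12.7] T [-0.03  1.52 -0.09]
shift units [-0.0019 -0.0022 -0.0178] rows>= 1.0 turn units [ 0.0018 -0.0008 -0.6509] rows>= 7.0
```

Screw c turned fully in with very little torque, so it is sound. Backing it out and taking it to the green mat.

{"fn": "move_arm", "kwargs": {
  "motion": [
    [-1, [0, 0, -0.004], [0, 0, -0.072]],
    [-1, [0, 0, -0.002], [0, 0, -0.073]],
    [-1, [0, 0, -0.002], [0, 0, -0.072]],
    [-1, [0, 0, -0.002], [0, 0, -0.073]],
    [-1, [0, 0, -0.002], [0, 0, -0.072]],
    [-1, [0, 0, -0.002], [0, 0, -0.072]],
    [-1, [0, 0, -0.002], [0, 0, -0.073]],
    [-1, [0, 0, -0.002], [0, 0, -0.072]],
    [-1, [0, 0, -0.001], [0, 0, -0.072]],
    [-1, [0, 0, 0], [0, 0, 0]]
  ]
}}

```text
time_s: 20.05
eef_pos: [0.6072, 0.0277, 0.093]
tcp_rot: [0.505, 0.863, 0.001, 0.002]
force: [-5.3, -1.1, 12.4]
finger_gap: 0.0473
grip_force: 35.0
```

```bash
python3 -c "
from h import *
plan(.545,-.39,.16,29.3)"
```

```text
pos [0.6072 0.0277 0.093 ] yaw 29.3 tilt [ 0.0052 -0.0005] q7 [-0.79  0.46  0.88  1.76 -0.39  1.11  0.73] t 20.05 gap 0.0473 F [-5.3 -1.1 12.4] T [-0.51  1.14  0.07]
shift units [-0.6681 -0.5167 -0.1342] rows>= 7.0 turn units [ 0.0022  0.0015 -0.0001] rows>= 1.0
```

{"fn": "move_arm", "kwargs": {
  "motion": [
    [-1, [0, 0, -0.08], [0, 0, 0]],
    [-1, [0, 0, -0.08], [0, 0, 0]],
    [-1, [-0.083, -0.065, 0], [0, 0, 0]],
    [-1, [-0.083, -0.065, 0], [0, 0, 0]],
    [-1, [-0.083, -0.065, 0], [0, 0, 0]],
    [-1, [-0.083, -0.065, 0], [0, 0, 0]],
    [-1, [-0.084, -0.065, 0], [0, 0, 0]],
    [-1, [-0.084, -0.064, 0], [0, 0, 0]],
    [-1, [-0.084, -0.064, 0], [0, 0, 0]],
    [-1, [-0.084, -0.064, 0], [0, 0, 0]]
  ]
}}

```text
time_s: 21.3
eef_pos: [0.5437, -0.3899, 0.17]
tcp_rot: [0.505, 0.863, 0.0, 0.001]
force: [0.8, 0.4, -4.3]
finger_gap: 0.0467
grip_force: 35.0
```

```bash
python3 -c "
from h import *
plan(.545,-.39,.063,29.3)"
```

```text
pos [ 0.5437 -0.3899  0.17  ] yaw 29.3 tilt [ 0.0031 -0.0007] q7 [-0.09  0.54  0.95  1.52 -0.45  1.31  1.42] t 21.3 gap 0.0467 F [ 0.8  0.4 -4.3] T [-0.1  -0.06 -0.02]
shift units [-0.0011  0.0017  0.214 ] rows>= 2.0 turn units [0.0012 0.001  0.0002] rows>= 1.0
```

{"fn": "move_arm", "kwargs": {
  "motion": [
    [-1, [0, 0, 0.07], [0, 0, 0]],
    [-1, [0, 0, 0.07], [0, 0, 0]],
    [-1, [0, 0, 0.05], [0, 0, 0]],
    [-1, [0, 0, 0.02], [0, 0, 0]],
    [-1, [0, 0, 0.005], [0, 0, 0]],
    [0.5, [0, 0, 0], [0, 0, 0]],
    [0.5, [0, 0, 0], [0, 0, 0]],
    [0.5, [0, 0, -0.08], [0, 0, 0]],
    [0.5, [0, 0, -0.1], [0, 0, 0]],
    [0.5, [0, 0, 0], [0, 0, 0]]
  ]
}}

```text
time_s: 22.55
eef_pos: [0.5457, -0.3912, 0.1588]
tcp_rot: [0.506, 0.863, 0.0, 0.006]
force: [0.6, -0.1, -0.6]
finger_gap: 0.0649
grip_force: 0.0
```

```bash
python3 -c "
from h import *
plan(.446,-.213,.13,80)
im=r.snapshot('scene')[:,:,::-1];cv2.imwrite('pics/c8.png',cv2.resize(im[180:300,120:460],None,fx=2.35,fy=2.35,interpolation=cv2.INTER_CUBIC))"
```

```text
pos [ 0.5457 -0.3912  0.1588] yaw 29.3 tilt [ 0.0109 -0.006 ] q7 [-0.09  0.55  0.94  1.53 -0.46  1.28  1.42] t 22.55 gap 0.0649 F [ 0.6 -0.1 -0.6] T [-0.05  0.01 -0.05]
shift units [ 4.09e-01 -1.00e-04  5.33e-02] rows>= 4.0 turn units [ 0.0007  0.0064 -0.4427] rows>= 5.0
```

View pics/c8.png

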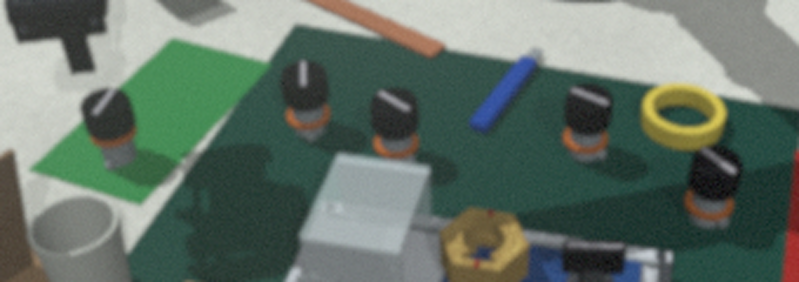

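Screw c stands on the green mat with its ring raised; b's line now runs (573,91)-(608,103) in the crop.

```bash
python3 -c "
from h import *
for n,p,q in [('b',(573,91),(608,103)),('a',(704,152),(736,174)),('d',(379,94),(409,110)),('e',(303,61),(303,84))]:
  A,B=[pix2w('scene',120+(u+.5)/2.35-.5,180+(v+.5)/2.35-.5,.076) for u,v in(p,q)];print(n,((A+B)/2).round(4),ang(A,B)%180)"
```

```text
b [0.4026 0.086  0.076 ] 75.90400241323579
a [0.4684 0.224  0.076 ] 54.25714930512543
d [ 0.4662 -0.1051  0.076 ] 66.71336774904603
e [ 0.4454 -0.2132  0.076 ] 22.765804378977837
```

{"fn": "move_arm", "kwargs": {
  "motion": [
    [0.5, [0.1, 0, 0], [0, 0, 0]],
    [0.5, [0.1, 0, 0], [0, 0, 0]],
    [0.5, [0.1, 0, 0], [0, 0, 0]],
    [0.5, [0.109, 0, 0], [0, 0.006, 0]],
    [0.5, [0, 0, 0.01], [0, 0, -0.088]],
    [0.5, [0, 0, 0.01], [0, 0, -0.088]],
    [0.5, [0, 0, 0.01], [0, 0, -0.089]],
    [0.5, [0, 0, 0.01], [0, 0, -0.089]],
    [0.5, [0, 0, 0.01], [0, 0, -0.089]],
    [0.5, [0, 0, 0], [0, 0, 0]]
  ]
}}

```text
time_s: 23.85
eef_pos: [0.4427, -0.2095, 0.1266]
tcp_rot: [0.088, 0.996, 0.005, -0.003]
force: [0.4, -0.2, 0.3]
finger_gap: 0.0654
grip_force: 0.0
```

```bash
python3 -c "
from h import *
plan(.4458,-.213,.06,80)"
```

```text
pos [ 0.4427 -0.2095  0.1266] yaw 79.9 tilt [-0.005   0.0103] q7 [-0.59  0.11  1.04  2.   -0.11  1.1   1.9 ] t 23.85 gap 0.0654 F [ 0.4 -0.2  0.3] T [-0.05 -0.01  0.02]
shift units [-0.0082 -0.007   0.1331] rows>= 2.0 turn units [ 0.0047 -0.0034 -0.0007] rows>= 1.0
```

{"fn": "move_arm", "kwargs": {
  "motion": [
    [0.5, [-0.008, -0.007, 0.03], [0.005, -0.003, 0]],
    [0.5, [0, 0, 0.035], [0, 0, 0]],
    [0.5, [0, 0, 0.035], [0, 0, 0]],
    [0.5, [0, 0, 0.032], [0, 0, 0]],
    [-1, [0, 0, 0], [0, 0, 0]],
    [-1, [0, 0, 0], [0, 0, 0]],
    [-1, [0, 0, 0], [0, 0, 0]],
    [-1, [0, 0, 0], [0, 0, 0]]
  ]
}}

```text
time_s: 24.85
eef_pos: [0.4473, -0.2141, 0.0619]
tcp_rot: [0.087, 0.996, -0.0, 0.001]
force: [-0.6, -0.2, 1.9]
finger_gap: 0.0473
grip_force: 35.0
```

```bash
python3 -c "
from h import *
plan(.606,.0295,.15,80+3.75-22.8)"
```

```text
pos [ 0.4473 -0.2141  0.0619] yaw 80.0 tilt [ 0.0019 -0.0011] q7 [-0.51  0.25  1.    2.05 -0.26  0.96  2.02] t 24.85 gap 0.0473 F [-0.6 -0.2  1.9] T [-0.06  0.01 -0.03]
shift units [-0.2287  0.5346 -0.1761] rows>= 5.0 turn units [-0.0002  0.0011  0.1665] rows>= 2.0
```

{"fn": "move_arm", "kwargs": {
  "motion": [
    [-1, [0, 0, -0.095], [0, 0, 0]],
    [-1, [0, 0, -0.1], [0, 0, 0]],
    [-1, [-0.038, 0.089, 0], [0, 0, 0]],
    [-1, [-0.038, 0.089, 0], [0, 0, 0]],
    [-1, [-0.038, 0.089, 0], [0, 0, 0]],
    [-1, [-0.038, 0.089, 0], [0, 0, 0]],
    [-1, [-0.038, 0.089, 0], [0, 0, 0]],
    [-1, [-0.038, 0.089, 0], [0, 0, 0]],
    [-1, [0, 0, 0], [0, 0, 0.083]],
    [-1, [0, 0, 0], [0, 0, 0.083]]
  ]
}}

```text
time_s: 26.1
eef_pos: [0.6047, 0.0303, 0.1577]
tcp_rot: [0.252, 0.968, -0.001, -0.0]
force: [-1.0, -0.4, -2.7]
finger_gap: 0.0471
grip_force: 35.0
```

{"fn": "move_arm", "kwargs": {
  "motion": [
    [-1, [0, 0, 0], [0, 0, 0]]
  ]
}}

```text
time_s: 26.22
eef_pos: [0.6046, 0.0297, 0.158]
tcp_rot: [0.249, 0.968, -0.001, -0.0]
force: [0.8, 0.7, -4.1]
finger_gap: 0.0475
grip_force: 35.0
```

```bash
python3 -c "
from h import *
plan(.606,.0295,.093,61)"
```

```text
pos [0.6046 0.0297 0.158 ] yaw 61.1 tilt [-0.0007 -0.0018] q7 [-0.85  0.39  0.94  1.7  -0.33  1.22  1.24] t 26.23 gap 0.0475 F [ 0.8  0.7 -4.1] T [-0.01 -0.03 -0.03]
shift units [-0.0026  0.0012  0.1299] rows>= 2.0 turn units [-0.0009  0.0001  0.0012] rows>= 1.0
```

{"fn": "move_arm", "kwargs": {
  "motion": [
    [-1, [-0.002, 0.001, 0.03], [0, 0, 0.001]],
    [-1, [0, 0, 0.03], [0, 0, 0]],
    [-1, [0, 0, 0.03], [0, 0, 0]],
    [-1, [0, 0, 0.02], [0, 0, 0]],
    [-1, [0, 0, 0.014], [0, 0, 0]],
    [-1, [0, 0, 0.007], [0, 0, 0]],
    [-1, [0, 0, 0], [0, 0, 0]]
  ]
}}

```text
time_s: 27.1
eef_pos: [0.6094, 0.0266, 0.094]
tcp_rot: [0.252, 0.968, -0.001, 0.004]
force: [5.0, -3.2, -0.0]
finger_gap: 0.0471
grip_force: 35.0
```

```bash
python3 -c "
from h import *
plan(.606,.0295,.093,61)"
```

```text
pos [0.6094 0.0266 0.094 ] yaw 60.8 tilt [ 0.0077 -0.0044] q7 [-0.8   0.47  0.9   1.75 -0.4   1.11  1.28] t 27.1 gap 0.0471 F [ 5.  -3.2 -0. ] T [-1.04 -1.29  0.02]
shift units [0.0087 0.0018 0.002 ] rows>= 1.0 turn units [-0.0001  0.0044 -0.0014] rows>= 1.0
```

{"fn": "move_arm", "kwargs": {
  "motion": [
    [-1, [-0.006, 0, 0.002], [0, 0, 0.06]],
    [-1, [0, 0, 0.002], [0, 0, 0.065]],
    [-1, [0, 0, 0.002], [0, 0, 0.065]],
    [-1, [0, 0, 0.002], [0, 0, 0.065]],
    [-1, [0, 0, 0], [0, 0, 0]]
  ]
}}

```text
time_s: 27.72
eef_pos: [0.61, 0.0225, 0.0914]
tcp_rot: [0.488, 0.873, -0.003, 0.003]
force: [-5.0, -7.1, 14.6]
finger_gap: 0.0473
grip_force: 35.0
```

```bash
python3 -c "
from h import *
plan(.607,.0285,.083,-13.5)"
```

```text
pos [0.61   0.0225 0.0914] yaw 31.6 tilt [ 0.0028 -0.0075] q7 [-0.87  0.52  1.    1.75 -0.48  1.13  0.84] t 27.73 gap 0.0473 F [-5.  -7.1 14.6] T [-1.89  1.09  0.81]
shift units [0.0135 0.0012 0.0167] rows>= 1.0 turn units [0.0008 0.004  0.3938] rows>= 5.0
```

Torque jumps to 0.8 N m after about 0.35 rad and the descent stops, so screw e jams. Backing it out.

{"fn": "move_arm", "kwargs": {
  "motion": [
    [-1, [0, 0, -0.003], [0, 0, -0.05]],
    [-1, [0, 0, -0.002], [0, 0, -0.06]],
    [-1, [0, 0, -0.002], [0, 0, -0.06]],
    [-1, [0, 0, -0.002], [0, 0, -0.06]],
    [-1, [0, 0, -0.002], [0, 0, 0]],
    [-1, [0, 0, 0], [0, 0, 0]]
  ]
}}

```text
time_s: 28.48
eef_pos: [0.61, 0.0266, 0.0947]
tcp_rot: [0.276, 0.961, -0.001, 0.002]
force: [4.1, -3.3, -2.2]
finger_gap: 0.0473
grip_force: 35.0
```

```bash
python3 -c "
from h import *
plan(.607,.0285,.12,61)"
```

```text
pos [0.61   0.0266 0.0947] yaw 57.9 tilt [ 0.0033 -0.0029] q7 [-0.8   0.47  0.9   1.75 -0.41  1.12  1.24] t 28.48 gap 0.0473 F [ 4.1 -3.3 -2.2] T [-0.9  -1.15  0.04]
shift units [ 0.0069 -0.0001 -0.0507] rows>= 1.0 turn units [-0.0004  0.0021 -0.0271] rows>= 1.0
```

{"fn": "move_arm", "kwargs": {
  "motion": [
    [-1, [0, 0, -0.006], [0, 0, 0]],
    [-1, [0, 0, -0.006], [0, 0, 0]],
    [-1, [0, 0, 0], [0, 0, 0]]
  ]
}}

```text
time_s: 28.85
eef_pos: [0.6089, 0.0273, 0.1006]
tcp_rot: [0.276, 0.961, -0.001, 0.001]
force: [4.5, -3.6, -4.7]
finger_gap: 0.0474
grip_force: 35.0
```

```bash
python3 -c "
from h import *
plan(.463,.37,.17,60)"
```

```text
pos [0.6089 0.0273 0.1006] yaw 58.0 tilt [ 0.0007 -0.0021] q7 [-0.81  0.47  0.91  1.74 -0.4   1.13  1.24] t 28.85 gap 0.0474 F [ 4.5 -3.6 -4.7] T [-1.1  -0.84  0.04]
shift units [ 0.6104  0.4265 -0.1403] rows>= 7.0 turn units [-0.0007  0.0008 -0.0174] rows>= 1.0
```

{"fn": "move_arm", "kwargs": {
  "motion": [
    [-1, [0, 0, -0.07], [0, 0, 0]],
    [-1, [0, 0, -0.07], [0, 0, 0]],
    [-1, [0.064, 0.061, 0], [0, 0, 0]],
    [-1, [0.064, 0.061, 0], [0, 0, 0]],
    [-1, [0.064, 0.061, 0], [0, 0, 0]],
    [-1, [0.064, 0.061, 0], [0, 0, 0]],
    [-1, [0.064, 0.061, 0], [0, 0, 0]],
    [-1, [0.064, 0.061, 0], [0, 0, 0]],
    [-1, [0.064, 0.061, 0], [0, 0, 0]],
    [-1, [0.064, 0.061, 0], [0, 0, 0]]
  ]
}}

```text
time_s: 30.1
eef_pos: [0.5179, 0.3727, 0.1697]
tcp_rot: [0.275, 0.962, -0.001, -0.002]
force: [1.0, -0.9, -2.8]
finger_gap: 0.0471
grip_force: 35.0
```

{"fn": "move_arm", "kwargs": {
  "motion": [
    [-1, [0, 0, 0], [0, 0, 0]]
  ]
}}

```text
time_s: 30.22
eef_pos: [0.5156, 0.3772, 0.1689]
tcp_rot: [0.271, 0.963, -0.0, -0.003]
force: [0.1, -0.9, -4.0]
finger_gap: 0.0477
grip_force: 35.0
```

```bash
python3 -c "
from h import *
plan(.52,.37,.063,58)"
```

```text
pos [0.5156 0.3772 0.1689] yaw 58.6 tilt [-0.0055  0.0007] q7 [-1.32  0.44  0.85  1.59 -0.34  1.27  0.61] t 30.23 gap 0.0477 F [ 0.1 -0.9 -4. ] T [-0.11  0.07  0.03]
shift units [-0.0161 -0.0073  0.2117] rows>= 2.0 turn units [-0.0012 -0.0025  0.005 ] rows>= 1.0
```

{"fn": "move_arm", "kwargs": {
  "motion": [
    [-1, [-0.016, -0.007, 0.05], [0, -0.0025, 0]],
    [-1, [0, 0, 0.07], [0, 0, 0]],
    [-1, [0, 0, 0.06], [0, 0, 0]],
    [-1, [0, 0, 0.025], [0, 0, 0]],
    [-1, [0, 0, 0.007], [0, 0, 0]],
    [0.5, [0, 0, 0], [0, 0, 0]],
    [0.5, [0, 0, 0], [0, 0, 0]],
    [0.5, [0, 0, -0.08], [0, 0, 0]],
    [0.5, [0, 0, -0.1], [0, 0, 0]],
    [0.5, [0, 0, 0], [0, 0, 0]]
  ]
}}

```text
time_s: 31.48
eef_pos: [0.529, 0.3647, 0.1602]
tcp_rot: [0.275, 0.961, 0.003, 0.006]
force: [-0.2, 0.2, -0.8]
finger_gap: 0.0651
grip_force: 0.0
```

```bash
python3 -c "
from h import *
plan(.466,.2225,.13,115)"
```

```text
pos [0.529  0.3647 0.1602] yaw 58.0 tilt [0.0124 0.0032] q7 [-1.3   0.45  0.85  1.61 -0.35  1.23  0.63] t 31.48 gap 0.0651 F [-0.2  0.2 -0.8] T [-0.03 -0.03  0.01]
shift units [-0.0432 -0.3086  0.058 ] rows>= 3.0 turn units [ 0.0021  0.0064 -0.4972] rows>= 6.0
```

{"fn": "move_arm", "kwargs": {
  "motion": [
    [0.5, [-0.012, -0.105, 0], [0.002, 0.006, 0]],
    [0.5, [-0.012, -0.105, 0], [0, 0, 0]],
    [0.5, [-0.013, -0.104, 0], [0, 0, 0]],
    [0.5, [0, 0, 0.01], [0, 0, -0.083]],
    [0.5, [0, 0, 0.01], [0, 0, -0.083]],
    [0.5, [0, 0, 0.01], [0, 0, -0.083]],
    [0.5, [0, 0, 0.01], [0, 0, -0.083]],
    [0.5, [0, 0, 0.01], [0, 0, -0.083]],
    [0.5, [0, 0, 0.01], [0, 0, -0.082]],
    [0.5, [0, 0, 0], [0, 0, 0]]
  ]
}}

```text
time_s: 32.72
eef_pos: [0.4579, 0.22, 0.1246]
tcp_rot: [-0.215, 0.977, 0.001, -0.004]
force: [0.2, -0.9, -0.3]
finger_gap: 0.0649
grip_force: 0.0
```

```bash
python3 -c "
from h import *
plan(.462,.222,.06,115)
crop('top',190,210,330,315,5.7,'pics/c9.png')"
```

```text
pos [0.4579 0.22   0.1246] yaw 114.9 tilt [-0.0079 -0.0006] q7 [-1.3   0.15  0.87  1.96 -0.13  1.1   1.63] t 32.73 gap 0.0649 F [ 0.2 -0.9 -0.3] T [ 0.07  0.04 -0.02]
shift units [-0.01   -0.0002  0.1291] rows>= 2.0 turn units [ 0.0014 -0.0037 -0.0012] rows>= 1.0
```

View pics/c9.png

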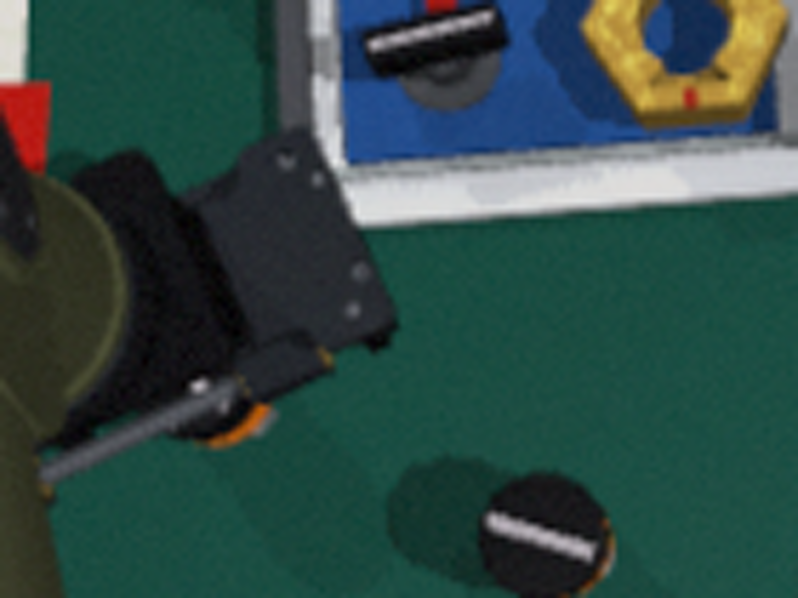

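Screw a is where expected, under the gripper, and b's line runs (490,520)-(592,553). Grasping a.

{"fn": "move_arm", "kwargs": {
  "motion": [
    [0.5, [-0.01, 0, 0.03], [0.001, -0.004, 0]],
    [0.5, [0, 0, 0.035], [0, 0, 0]],
    [0.5, [0, 0, 0.035], [0, 0, 0]],
    [0.5, [0, 0, 0.029], [0, 0, 0]],
    [-1, [0, 0, 0], [0, 0, 0]],
    [-1, [0, 0, 0], [0, 0, 0]],
    [-1, [0, 0, 0], [0, 0, 0]],
    [-1, [0, 0, 0], [0, 0, 0]]
  ]
}}

```text
time_s: 33.78
eef_pos: [0.4631, 0.2225, 0.0607]
tcp_rot: [-0.216, 0.976, 0.001, 0.001]
force: [1.0, -1.0, -0.2]
finger_gap: 0.047
grip_force: 35.0
```

```bash
python3 -c "
from h import *
A,B=[cp(u,v,.076,190,210,5.7) for u,v in [(490,520),(592,553)]];print('b',(A+B)/2,ang(A,B)%180)
plan(.606,.029,.157,115+3.75-52.2)"
```

```text
b [0.39888507 0.08433812 0.076     ] 71.86229669254342
pos [0.4631 0.2225 0.0607] yaw 115.0 tilt [0.0018 0.0015] q7 [-1.25  0.26  0.84  2.01 -0.24  0.97  1.72] t 33.77 gap 0.047 F [ 1.  -1.  -0.2] T [-0.13 -0.07 -0.01]
shift units [-0.0959 -0.4714 -0.1926] rows>= 5.0 turn units [0.0008 0.0009 0.4227] rows>= 5.0
```

{"fn": "move_arm", "kwargs": {
  "motion": [
    [-1, [0, 0, -0.095], [0, 0, 0]],
    [-1, [0, 0, -0.1], [0, 0, 0]],
    [-1, [-0.019, -0.094, 0], [0, 0, 0]],
    [-1, [-0.019, -0.094, 0], [0, 0, 0]],
    [-1, [-0.019, -0.094, 0], [0, 0, 0]],
    [-1, [-0.019, -0.094, 0], [0, 0, 0]],
    [-1, [-0.019, -0.095, 0], [0, 0, 0]],
    [-1, [0, 0, 0], [0, 0, 0.084]],
    [-1, [0, 0, 0], [0, 0, 0.084]],
    [-1, [0, 0, 0], [0, 0, 0.085]]
  ]
}}

```text
time_s: 35.02
eef_pos: [0.6046, 0.0291, 0.1571]
tcp_rot: [0.038, 0.999, 0.001, -0.0]
force: [-0.8, 1.1, -3.0]
finger_gap: 0.0475
grip_force: 35.0
```

{"fn": "move_arm", "kwargs": {
  "motion": [
    [-1, [0, 0, 0], [0, 0, 0.085]],
    [-1, [0, 0, 0], [0, 0, 0.085]],
    [-1, [0, 0, 0], [0, 0, 0]]
  ]
}}

```text
time_s: 35.4
eef_pos: [0.6047, 0.0295, 0.1571]
tcp_rot: [0.202, 0.979, 0.0, -0.0]
force: [-1.2, 0.4, -2.9]
finger_gap: 0.0471
grip_force: 35.0
```

```bash
python3 -c "
from h import *
plan(.606,.029,.0925,66.5)"
```

```text
pos [0.6047 0.0295 0.1571] yaw 66.7 tilt [-0.0003  0.0005] q7 [-0.97  0.48  1.13  1.7  -0.46  1.25  1.43] t 35.4 gap 0.0471 F [-1.2  0.4 -2.9] T [-0.02 -0.02  0.01]
shift units [-0.0029  0.0002  0.1292] rows>= 2.0 turn units [ 0.0002 -0.0002  0.0014] rows>= 1.0
```

Joint 3 has drifted to 1.13 (limit 1.24), and turning the screw in would raise it further. I'll unwind it first with a cycle: turn clockwise close to the base, come back to the nut, then turn counter-clockwise.

{"fn": "move_arm", "kwargs": {
  "motion": [
    [-1, [0.095, -0.041, 0], [0, 0, 0]],
    [-1, [0.095, -0.041, 0], [0, 0, 0]],
    [-1, [0.094, -0.042, 0], [0, 0, 0]],
    [-1, [0, 0, 0], [0, 0, 0.08]],
    [-1, [0, 0, 0], [0, 0, 0.08]],
    [-1, [0, 0, 0], [0, 0, 0.08]]
  ]
}}

```text
time_s: 36.15
eef_pos: [0.4631, 0.0293, 0.1592]
tcp_rot: [0.432, 0.902, 0.0, -0.005]
force: [0.4, -0.2, -1.8]
finger_gap: 0.0476
grip_force: 35.0
```

```bash
python3 -c "
from h import *
plan(.606,.029,.157,66.5)"
```

```text
pos [0.4631 0.0293 0.1592] yaw 38.8 tilt [-0.0078  0.0046] q7 [-1.26 -0.1   1.12  2.02  0.09  1.17  0.5 ] t 36.15 gap 0.0476 F [ 0.4 -0.2 -1.8] T [-0.04  0.03  0.01]
shift units [-0.1795  0.2223  0.0021] rows>= 3.0 turn units [-0.0005 -0.0046 -0.2419] rows>= 3.0
```

{"fn": "move_arm", "kwargs": {
  "motion": [
    [-1, [0, 0, 0], [0, 0, 0.09]],
    [-1, [0, 0, 0], [0, 0, 0.09]],
    [-1, [0, 0, 0], [0, 0, 0.09]],
    [-1, [0, 0, 0], [0, 0, 0.09]],
    [-1, [0, 0, 0], [0, 0, 0.09]],
    [-1, [0, 0, 0], [0, 0, 0]]
  ]
}}

```text
time_s: 36.9
eef_pos: [0.4632, 0.0289, 0.1589]
tcp_rot: [0.78, 0.626, -0.003, -0.004]
force: [-0.4, 0.5, -3.4]
finger_gap: 0.0476
grip_force: 35.0
```

```bash
python3 -c "
from h import *
plan(.606,.029,.157,66.5)"
```

```text
pos [0.4632 0.0289 0.1589] yaw -12.5 tilt [-0.0083  0.0023] q7 [-1.17 -0.08  1.04  2.02  0.07  1.17 -0.38] t 36.9 gap 0.0476 F [-0.4  0.5 -3.4] T [-0.07  0.09 -0.04]
shift units [0.062  0.2788 0.0015] rows>= 3.0 turn units [-0.0035 -0.0032 -0.6892] rows>= 8.0
```

{"fn": "move_arm", "kwargs": {
  "motion": [
    [-1, [0.021, 0.093, 0], [-0.0035, -0.003, 0]],
    [-1, [0.021, 0.093, 0], [0, 0, 0]],
    [-1, [0.02, 0.093, 0], [0, 0, 0]],
    [-1, [0, 0, 0], [0, 0, -0.088]],
    [-1, [0, 0, 0], [0, 0, -0.088]],
    [-1, [0, 0, 0], [0, 0, -0.088]],
    [-1, [0, 0, 0], [0, 0, -0.088]],
    [-1, [0, 0, 0], [0, 0, -0.088]],
    [-1, [0, 0, 0], [0, 0, -0.088]],
    [-1, [0, 0, 0], [0, 0, -0.088]]
  ]
}}

```text
time_s: 38.15
eef_pos: [0.6061, 0.0289, 0.1581]
tcp_rot: [0.271, 0.963, -0.003, -0.001]
force: [-0.7, -0.3, -2.3]
finger_gap: 0.0472
grip_force: 35.0
```

```bash
python3 -c "
from h import *
plan(.606,.029,.157,66.5)"
```

```text
pos [0.6061 0.0289 0.1581] yaw 58.6 tilt [-0.0033 -0.0057] q7 [-0.74  0.36  0.8   1.69 -0.26  1.21  1.14] t 38.15 gap 0.0472 F [-0.7 -0.3 -2.3] T [ 0.03 -0.03 -0.02]
shift units [0.0002 0.0001 0.0021] rows>= 1.0 turn units [-0.0033 -0.0001 -0.0691] rows>= 1.0
```

{"fn": "move_arm", "kwargs": {
  "motion": [
    [-1, [0, 0, 0.02], [-0.003, 0, -0.069]],
    [-1, [0, 0, 0.03], [0, 0, 0]],
    [-1, [0, 0, 0.03], [0, 0, 0]],
    [-1, [0, 0, 0.03], [0, 0, 0]],
    [-1, [0, 0, 0.015], [0, 0, 0]],
    [-1, [0, 0, 0.009], [0, 0, 0]],
    [-1, [0, 0, 0], [0, 0, 0]]
  ]
}}

```text
time_s: 39.02
eef_pos: [0.6071, 0.028, 0.0928]
tcp_rot: [0.21, 0.978, -0.0, 0.001]
force: [-1.3, -0.6, 4.5]
finger_gap: 0.0472
grip_force: 35.0
```

```bash
python3 -c "
from h import *
plan(.606,.029,.0925,66.5)"
```

```text
pos [0.6071 0.028  0.0928] yaw 65.8 tilt [ 0.0012 -0.0004] q7 [-0.69  0.42  0.75  1.75 -0.32  1.09  1.3 ] t 39.02 gap 0.0472 F [-1.3 -0.6  4.5] T [-0.27  0.62  0.03]
shift units [0.0028 0.001  0.0005] rows>= 1.0 turn units [ 0.      0.0006 -0.0064] rows>= 1.0
```

Seated. Turning in.

{"fn": "move_arm", "kwargs": {
  "motion": [
    [-1, [0, 0, 0.002], [0, 0, 0.06]],
    [-1, [0, 0, 0.002], [0, 0, 0.065]],
    [-1, [0, 0, 0.002], [0, 0, 0.065]],
    [-1, [0, 0, 0.002], [0, 0, 0.065]],
    [-1, [0, 0, 0], [0, 0, 0]]
  ]
}}

```text
time_s: 39.65
eef_pos: [0.6084, 0.0278, 0.0905]
tcp_rot: [0.449, 0.894, 0.0, 0.002]
force: [-2.9, -1.5, 13.2]
finger_gap: 0.047
grip_force: 35.0
```

```bash
python3 -c "
from h import *
plan(.606,.029,.0825,-8.7)"
```

```text
pos [0.6084 0.0278 0.0905] yaw 36.6 tilt [ 0.004  -0.0011] q7 [-0.77  0.45  0.85  1.76 -0.38  1.1   0.84] t 39.65 gap 0.047 F [-2.9 -1.5 13.2] T [-0.45  0.8   0.77]
shift units [ 0.0048 -0.0025  0.016 ] rows>= 1.0 turn units [0.0019 0.001  0.3957] rows>= 5.0
```

Screw a jams as well (0.77 N m). It goes to the red mat.

{"fn": "move_arm", "kwargs": {
  "motion": [
    [-1, [0, 0, -0.003], [0, 0, -0.05]],
    [-1, [0, 0, -0.002], [0, 0, -0.06]],
    [-1, [0, 0, -0.002], [0, 0, -0.06]],
    [-1, [0, 0, -0.002], [0, 0, -0.06]],
    [-1, [0, 0, -0.002], [0, 0, 0]],
    [-1, [0, 0, 0], [0, 0, 0]],
    [-1, [0, 0, -0.012], [0, 0, 0]],
    [-1, [0, 0, 0], [0, 0, 0]]
  ]
}}

```text
time_s: 40.65
eef_pos: [0.6054, 0.0285, 0.0982]
tcp_rot: [0.234, 0.972, -0.001, -0.001]
force: [-0.0, -0.4, -2.7]
finger_gap: 0.0474
grip_force: 35.0
```

```bash
python3 -c "
from h import *
plan(.42,.372,.17,62)"
```

```text
pos [0.6054 0.0285 0.0982] yaw 62.9 tilt [-0.002  -0.0008] q7 [-0.7   0.41  0.76  1.75 -0.31  1.11  1.25] t 40.65 gap 0.0474 F [-0.  -0.4 -2.7] T [ 0.02  0.05 -0.03]
shift units [ 0.6432  0.4424 -0.1434] rows>= 7.0 turn units [-0.0008 -0.0007  0.0079] rows>= 1.0
```

{"fn": "move_arm", "kwargs": {
  "motion": [
    [-1, [0, 0, -0.07], [0, 0, 0]],
    [-1, [0, 0, -0.074], [0, 0, 0]],
    [-1, [0.08, 0.055, 0], [0, 0, 0]],
    [-1, [0.08, 0.055, 0], [0, 0, 0]],
    [-1, [0.08, 0.055, 0], [0, 0, 0]],
    [-1, [0.08, 0.055, 0], [0, 0, 0]],
    [-1, [0.08, 0.055, 0], [0, 0, 0]],
    [-1, [0.08, 0.055, 0], [0, 0, 0]],
    [-1, [0.081, 0.056, 0], [0, 0, 0]],
    [-1, [0.081, 0.056, 0], [0, 0, 0]]
  ]
}}

```text
time_s: 41.9
eef_pos: [0.4195, 0.372, 0.1698]
tcp_rot: [0.234, 0.972, -0.001, -0.0]
force: [0.1, 0.4, -2.3]
finger_gap: 0.0473
grip_force: 35.0
```

{"fn": "move_arm", "kwargs": {
  "motion": [
    [-1, [0, 0, 0], [0, 0, 0]]
  ]
}}

```text
time_s: 42.02
eef_pos: [0.4167, 0.3757, 0.1693]
tcp_rot: [0.23, 0.973, -0.001, -0.001]
force: [-0.1, -0.6, -2.7]
finger_gap: 0.0474
grip_force: 35.0
```

```bash
python3 -c "
from h import *
plan(.42,.372,.062,62.9)"
```

```text
pos [0.4167 0.3757 0.1693] yaw 63.4 tilt [-0.0031 -0.0007] q7 [-1.3   0.2   0.59  1.78 -0.12  1.2   0.43] t 42.02 gap 0.0474 F [-0.1 -0.6 -2.7] T [-0.03  0.01 -0.  ]
shift units [-0.0098 -0.0033  0.2146] rows>= 2.0 turn units [-0.001  -0.0012  0.0044] rows>= 1.0
```

{"fn": "move_arm", "kwargs": {
  "motion": [
    [-1, [-0.01, -0.003, 0.05], [0, 0, 0]],
    [-1, [0, 0, 0.07], [0, 0, 0]],
    [-1, [0, 0, 0.06], [0, 0, 0]],
    [-1, [0, 0, 0.028], [0, 0, 0]],
    [-1, [0, 0, 0.007], [0, 0, 0]],
    [0.5, [0, 0, 0], [0, 0, 0]],
    [0.5, [0, 0, 0], [0, 0, 0]],
    [0.5, [0, 0, -0.08], [0, 0, 0]],
    [0.5, [0, 0, -0.1], [0, 0, 0]],
    [0.5, [0, 0, 0], [0, 0, 0]]
  ]
}}

```text
time_s: 43.28
eef_pos: [0.4276, 0.3702, 0.1587]
tcp_rot: [0.234, 0.972, 0.005, 0.002]
force: [-0.4, 0.7, -0.5]
finger_gap: 0.0653
grip_force: 0.0
```

```bash
python3 -c "
from h import *
plan(.4,.0845,.12,63)
im=r.snapshot('top')[:,:,::-1];cv2.imwrite('pics/c10.png',cv2.resize(im[190:350,120:540],None,fx=1.9,fy=1.9,interpolation=cv2.INTER_CUBIC))"
```

```text
pos [0.4276 0.3702 0.1587] yaw 62.9 tilt [0.0063 0.0081] q7 [-1.29  0.21  0.6   1.8  -0.13  1.16  0.45] t 43.27 gap 0.0653 F [-0.4  0.7 -0.5] T [ 0.02 -0.02  0.01]
shift units [-0.2108 -0.5347  0.0724] rows>= 5.0 turn units [ 0.005   0.001  -0.0008] rows>= 1.0
```

View pics/c10.png

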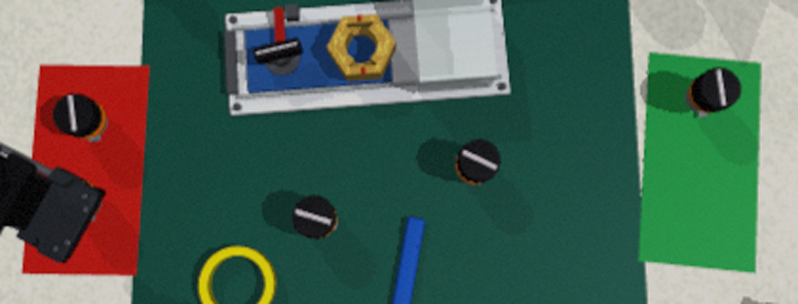

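e is on the red mat and c on the green. b is at crop (313,216), d at (479,160). I'll take b with the gripper closing radially, which also unwinds joint 3.

{"fn": "move_arm", "kwargs": {
  "motion": [
    [1, [-0.037, -0.088, 0], [0.005, 0.001, 0]],
    [1, [-0.037, -0.088, 0], [0, 0, 0]],
    [1, [-0.037, -0.088, 0], [0, 0, 0]],
    [1, [-0.037, -0.088, 0], [0, 0, 0]],
    [1, [-0.036, -0.089, 0], [0, 0, 0]],
    [1, [-0.036, -0.089, 0], [0, 0, 0]],
    [1, [0, 0, 0], [0, 0, 0.08]],
    [1, [0, 0, 0], [0, 0, 0.08]],
    [1, [0, 0, 0], [0, 0, 0.08]],
    [1, [0, 0, 0], [0, 0, 0.08]]
  ]
}}

```text
time_s: 44.58
eef_pos: [0.4015, 0.0817, 0.1546]
tcp_rot: [0.53, 0.848, -0.006, -0.001]
force: [0.6, 0.1, -0.1]
finger_gap: 0.0869
grip_force: 0.0
```

{"fn": "move_arm", "kwargs": {
  "motion": [
    [1, [0, 0, 0.015], [0, 0, 0.08]],
    [1, [0, 0, 0.015], [0, 0, 0.08]],
    [1, [0, 0, 0.015], [0, 0, 0.08]],
    [1, [0, 0, 0.015], [0, 0, 0.077]],
    [1, [0, 0, 0], [0, 0, 0]]
  ]
}}

```text
time_s: 45.2
eef_pos: [0.401, 0.0811, 0.1243]
tcp_rot: [0.766, 0.643, -0.006, 0.001]
force: [0.4, -0.8, 0.3]
finger_gap: 0.0873
grip_force: 0.0
```

```bash
python3 -c "
from h import *
plan(.402,.0845,.061,-10)
for n,p,q in [('b',(296,211),(330,222)),('d',(463,151),(496,167))]:
  A,B=[cp(u,v,.076,120,190,1.9) for u,v in(p,q)];print(n,((A+B)/2).round(4),ang(A,B)%180)"
```

```text
pos [0.401  0.0811 0.1243] yaw -10.0 tilt [-0.0084 -0.0094] q7 [-0.95 -0.14  0.64  2.17  0.1   1.11 -0.53] t 45.2 gap 0.0873 F [ 0.4 -0.8  0.3] T [-0.08  0.05  0.01]
shift units [0.0083 0.0017 0.1265] rows>= 2.0 turn units [-0.0033  0.0054  0.0001] rows>= 1.0
b [0.3989 0.0843 0.076 ] 71.86229669254342
d [ 0.4628 -0.1063  0.076 ] 63.330882154261644
```

{"fn": "move_arm", "kwargs": {
  "motion": [
    [1, [0.007, -0.001, 0.03], [-0.003, 0.005, 0]],
    [1, [0, 0, 0.032], [0, 0, 0]],
    [1, [0, 0, 0.032], [0, 0, 0]],
    [1, [0, 0, 0.03], [0, 0, 0]],
    [1, [0, 0, 0], [0, 0, 0]]
  ]
}}

```text
time_s: 45.82
eef_pos: [0.401, 0.0846, 0.0625]
tcp_rot: [0.766, 0.643, -0.001, 0.0]
force: [-0.2, -0.5, -1.2]
finger_gap: 0.0875
grip_force: 0.0
```

```bash
python3 -c "
from h import *
plan(.4,.0843,.061,-10)"
```

```text
pos [0.401  0.0846 0.0625] yaw -9.9 tilt [-0.0009 -0.0009] q7 [-0.95 -0.04  0.68  2.23  0.03  0.94 -0.47] t 45.83 gap 0.0875 F [-0.2 -0.5 -1.2] T [-0.09  0.03  0.07]
shift units [-0.001  -0.0019  0.003 ] rows>= 1.0 turn units [-0.0004  0.0005  0.0006] rows>= 1.0
```

Well aligned. Gripping and lifting.

{"fn": "move_arm", "kwargs": {
  "motion": [
    [-1, [-0.001, -0.002, 0.003], [0, 0, 0]],
    [-1, [0, 0, 0], [0, 0, 0]],
    [-1, [0, 0, 0], [0, 0, 0]],
    [-1, [0, 0, 0], [0, 0, 0]],
    [-1, [0, 0, 0], [0, 0, 0]],
    [-1, [0, 0, 0], [0, 0, 0]],
    [-1, [0, 0, 0], [0, 0, 0]]
  ]
}}

```text
time_s: 46.7
eef_pos: [0.4009, 0.0848, 0.0618]
tcp_rot: [0.766, 0.642, 0.001, 0.0]
force: [-1.7, 0.2, 2.2]
finger_gap: 0.0475
grip_force: 35.0
```

```bash
python3 -c "
from h import *
plan(.606,.029,.157,-10+183.75-72)"
```

```text
pos [0.4009 0.0848 0.0618] yaw -10.1 tilt [0.001  0.0006] q7 [-0.95 -0.04  0.67  2.24  0.03  0.94 -0.47] t 46.7 gap 0.0475 F [-1.7  0.2  2.2] T [-0.02  0.3  -0.02]
shift units [-0.038   0.4236 -0.19  ] rows>= 4.0 turn units [ 7.000e-04  2.000e-04 -9.758e-01] rows>= 11.0
```

{"fn": "move_arm", "kwargs": {
  "motion": [
    [-1, [0, 0, -0.095], [0, 0, 0]],
    [-1, [0, 0, -0.097], [0, 0, 0]],
    [-1, [-0.008, 0.085, 0], [0, 0, 0]],
    [-1, [-0.008, 0.085, 0], [0, 0, 0]],
    [-1, [-0.008, 0.085, 0], [0, 0, 0]],
    [-1, [-0.007, 0.085, 0], [0, 0, 0]],
    [-1, [-0.007, 0.084, 0], [0, 0, 0]],
    [-1, [0, 0, 0], [0, 0, -0.088]],
    [-1, [0, 0, 0], [0, 0, -0.088]],
    [-1, [0, 0, 0], [0, 0, -0.089]]
  ]
}}

```text
time_s: 47.95
eef_pos: [0.6055, 0.0288, 0.1564]
tcp_rot: [0.569, 0.822, -0.001, -0.0]
force: [-0.5, 0.4, -3.1]
finger_gap: 0.0475
grip_force: 35.0
```

{"fn": "move_arm", "kwargs": {
  "motion": [
    [-1, [0, 0, 0], [0, 0, -0.089]],
    [-1, [0, 0, 0], [0, 0, -0.089]],
    [-1, [0, 0, 0], [0, 0, -0.089]],
    [-1, [0, 0, 0], [0, 0, -0.089]],
    [-1, [0, 0, 0], [0, 0, -0.089]],
    [-1, [0, 0, 0], [0, 0, -0.089]],
    [-1, [0, 0, 0], [0, 0, -0.089]],
    [-1, [0, 0, 0], [0, 0, -0.088]],
    [-1, [0, 0, 0], [0, 0, 0]]
  ]
}}

```text
time_s: 49.08
eef_pos: [0.6056, 0.0288, 0.1568]
tcp_rot: [-0.102, 0.995, 0.0, -0.0]
force: [-0.1, 0.2, -3.0]
finger_gap: 0.0477
grip_force: 35.0
```

```bash
python3 -c "
from h import *
plan(.606,.029,.0936,101.7)"
```

```text
pos [0.6056 0.0288 0.1568] yaw 101.7 tilt [-0.0007  0.0001] q7 [-0.5   0.3   0.49  1.69 -0.15  1.19  1.8 ] t 49.08 gap 0.0477 F [-0.1  0.2 -3. ] T [-0.01  0.03 -0.  ]
shift units [-1.000e-03  1.000e-04  1.264e-01] rows>= 2.0 turn units [ 0.0001 -0.0003 -0.0003] rows>= 1.0
```

{"fn": "move_arm", "kwargs": {
  "motion": [
    [-1, [-0.001, 0, 0.03], [0, 0, 0]],
    [-1, [0, 0, 0.03], [0, 0, 0]],
    [-1, [0, 0, 0.03], [0, 0, 0]],
    [-1, [0, 0, 0.02], [0, 0, 0]],
    [-1, [0, 0, 0.012], [0, 0, 0]],
    [-1, [0, 0, 0.007], [0, 0, 0]],
    [-1, [0, 0, 0], [0, 0, 0]]
  ]
}}

```text
time_s: 49.95
eef_pos: [0.607, 0.029, 0.0942]
tcp_rot: [-0.102, 0.995, 0.0, 0.001]
force: [-1.3, 0.5, -0.5]
finger_gap: 0.0475
grip_force: 35.0
```

```bash
python3 -c "
from h import *
plan(.606,.029,.0936,101.7)"
```

```text
pos [0.607  0.029  0.0942] yaw 101.8 tilt [0.0017 0.0008] q7 [-0.49  0.36  0.48  1.74 -0.19  1.08  1.83] t 49.95 gap 0.0475 F [-1.3  0.5 -0.5] T [ 0.08  0.47 -0.03]
shift units [0.002  0.0003 0.0011] rows>= 1.0 turn units [0.0002 0.0009 0.0006] rows>= 1.0
```

Entered the gaps; turning in.

{"fn": "move_arm", "kwargs": {
  "motion": [
    [-1, [0.002, 0, 0.003], [0, 0, 0.06]],
    [-1, [0, 0, 0.002], [0, 0, 0.065]],
    [-1, [0, 0, 0.002], [0, 0, 0.065]],
    [-1, [0, 0, 0.002], [0, 0, 0.065]],
    [-1, [0, 0, 0], [0, 0, 0]]
  ]
}}

```text
time_s: 50.58
eef_pos: [0.6065, 0.0296, 0.0902]
tcp_rot: [0.151, 0.989, 0.001, 0.001]
force: [-2.5, 1.1, 5.7]
finger_gap: 0.0475
grip_force: 35.0
```

```bash
python3 -c "
from h import *
plan(.606,.029,.0832,27)"
```

```text
pos [0.6065 0.0296 0.0902] yaw 72.7 tilt [0.0027 0.0016] q7 [-0.56  0.38  0.57  1.75 -0.23  1.07  1.36] t 50.58 gap 0.0475 F [-2.5  1.1  5.7] T [0.4  0.62 0.02]
shift units [ 0.0005 -0.0014  0.014 ] rows>= 1.0 turn units [0.0015 0.0005 0.3985] rows>= 5.0
```

Free so far. Continuing to the end.

{"fn": "move_arm", "kwargs": {
  "motion": [
    [-1, [0, 0, 0.002], [0, 0, 0.066]],
    [-1, [0, 0, 0.003], [0, 0, 0.066]],
    [-1, [0, 0, 0.002], [0, 0, 0.066]],
    [-1, [0, 0, 0.003], [0, 0, 0.066]],
    [-1, [0, 0, 0.002], [0, 0, 0.066]],
    [-1, [0, 0, 0.003], [0, 0, 0.066]],
    [-1, [0, 0, 0], [0, 0, 0]],
    [-1, [0, 0, 0], [0, 0, 0]]
  ]
}}

```text
time_s: 51.58
eef_pos: [0.6064, 0.0297, 0.084]
tcp_rot: [0.52, 0.854, 0.002, 0.0]
force: [-6.5, 1.9, 15.3]
finger_gap: 0.0475
grip_force: 35.0
```

```bash
python3 -c "
from h import *
plan(.606,.029,.0936,101.7)"
```

```text
pos [0.6064 0.0297 0.084 ] yaw 27.4 tilt [0.0022 0.0027] q7 [-0.67  0.42  0.71  1.76 -0.31  1.07  0.63] t 51.58 gap 0.0475 F [-6.5  1.9 15.3] T [ 0.23  1.56 -0.14]
shift units [-0.0008 -0.0013 -0.0191] rows>= 1.0 turn units [ 1.800e-03  4.000e-04 -6.487e-01] rows>= 7.0
```

b is sound. Backing it out.

{"fn": "move_arm", "kwargs": {
  "motion": [
    [-1, [0, 0, -0.004], [0, 0, -0.072]],
    [-1, [0, 0, -0.002], [0, 0, -0.072]],
    [-1, [0, 0, -0.002], [0, 0, -0.072]],
    [-1, [0, 0, -0.002], [0, 0, -0.072]],
    [-1, [0, 0, -0.002], [0, 0, -0.072]],
    [-1, [0, 0, -0.002], [0, 0, -0.072]],
    [-1, [0, 0, -0.002], [0, 0, -0.072]],
    [-1, [0, 0, -0.002], [0, 0, -0.072]],
    [-1, [0, 0, -0.003], [0, 0, -0.072]],
    [-1, [0, 0, -0.012], [0, 0, 0]]
  ]
}}

```text
time_s: 52.82
eef_pos: [0.6058, 0.0283, 0.0979]
tcp_rot: [-0.1, 0.995, 0.0, 0.001]
force: [0.1, 0.5, -3.4]
finger_gap: 0.0473
grip_force: 35.0
```

```bash
python3 -c "
from h import *
plan(.465,-.387,.17,101.7)"
```

```text
pos [0.6058 0.0283 0.0979] yaw 101.5 tilt [0.0015 0.0003] q7 [-0.49  0.36  0.48  1.74 -0.18  1.08  1.82] t 52.83 gap 0.0473 F [ 0.1  0.5 -3.4] T [0.06 0.03 0.01]
shift units [ 0.4407 -0.7581 -0.1448] rows>= 8.0 turn units [-0.      0.0007 -0.0021] rows>= 1.0
```

{"fn": "move_arm", "kwargs": {
  "motion": [
    [-1, [0, 0, -0.07], [0, 0, 0]],
    [-1, [0, 0, -0.075], [0, 0, 0]],
    [-1, [0, 0, 0], [0, 0, 0.09]],
    [-1, [0, 0, 0], [0, 0, 0.09]],
    [-1, [0, 0, 0], [0, 0, 0.09]],
    [-1, [0, 0, 0], [0, 0, 0.09]],
    [-1, [0, 0, 0], [0, 0, 0.09]],
    [-1, [0, 0, 0], [0, 0, 0]]
  ]
}}

```text
time_s: 53.82
eef_pos: [0.6055, 0.0289, 0.1699]
tcp_rot: [0.342, 0.94, 0.0, 0.0]
force: [0.5, 0.4, -2.1]
finger_gap: 0.0476
grip_force: 35.0
```

{"fn": "move_arm", "kwargs": {
  "motion": [
    [-1, [-0.04, -0.102, 0], [0, 0, 0]],
    [-1, [-0.04, -0.102, 0], [0, 0, 0]],
    [-1, [-0.04, -0.102, 0], [0, 0, 0]],
    [-1, [-0.04, -0.102, 0], [0, 0, 0]],
    [-1, [-0.04, -0.102, 0], [0, 0, 0]],
    [-1, [-0.04, -0.102, 0], [0, 0, 0]],
    [-1, [-0.04, -0.102, 0], [0, 0, 0]],
    [-1, [-0.04, -0.102, 0], [0, 0, 0]],
    [-1, [0, 0, 0], [0, 0, 0]]
  ]
}}

```text
time_s: 54.95
eef_pos: [0.4607, -0.3924, 0.1704]
tcp_rot: [0.346, 0.938, -0.002, 0.0]
force: [-0.4, 0.9, -2.4]
finger_gap: 0.0474
grip_force: 35.0
```

```bash
python3 -c "
from h import *
plan(.465,-.387,.0628,50)"
```

```text
pos [ 0.4607 -0.3924  0.1704] yaw 49.5 tilt [-0.0007 -0.0038] q7 [-0.02  0.35  0.84  1.69 -0.27  1.23  1.74] t 54.95 gap 0.0474 F [-0.4  0.9 -2.4] T [-0.    0.02  0.01]
shift units [0.001  0.0146 0.2151] rows>= 2.0 turn units [-0.0017  0.001  -0.0044] rows>= 1.0
```

{"fn": "move_arm", "kwargs": {
  "motion": [
    [-1, [0.001, 0.012, 0.05], [0, 0, 0]],
    [-1, [0, 0, 0.07], [0, 0, 0]],
    [-1, [0, 0, 0.06], [0, 0, 0]],
    [-1, [0, 0, 0.028], [0, 0, 0]],
    [-1, [0, 0, 0.008], [0, 0, 0]],
    [0.4, [0, 0, 0], [0, 0, 0]],
    [0.4, [0, 0, 0], [0, 0, 0]],
    [0.5, [0, 0, -0.08], [0, 0, 0]],
    [0.5, [0, 0, -0.1], [0, 0, 0]],
    [0.5, [0, 0, 0], [0, 0, 0]]
  ]
}}

```text
time_s: 56.2
eef_pos: [0.471, -0.3841, 0.1575]
tcp_rot: [0.343, 0.939, -0.0, 0.005]
force: [-0.2, -0.3, -0.0]
finger_gap: 0.0651
grip_force: 0.0
```

```bash
python3 -c "
from h import *
plan(.4628,-.1065,.13,5)
im=r.snapshot('top')[:,:,::-1];cv2.imwrite('pics/c11.png',cv2.resize(im[190:350,320:540],None,fx=3.6,fy=3.6,interpolation=cv2.INTER_CUBIC))"
```

```text
pos [ 0.471  -0.3841  0.1575] yaw 49.9 tilt [ 0.0099 -0.0047] q7 [-0.04  0.36  0.83  1.7  -0.28  1.2   1.74] t 56.2 gap 0.0651 F [-0.2 -0.3 -0. ] T [-0.08 -0.01 -0.  ]
shift units [0.371  0.4137 0.0522] rows>= 5.0 turn units [0.0034 0.0045 0.3914] rows>= 5.0
```

View pics/c11.png

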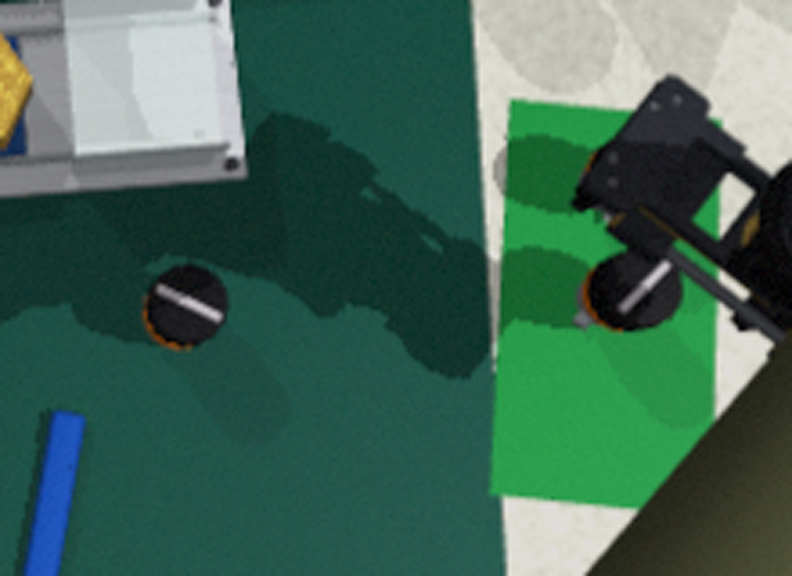

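b stands on the green mat, and d is still in place (line (157,288)-(221,318)).

{"fn": "move_arm", "kwargs": {
  "motion": [
    [1, [0.074, 0.083, 0], [0.003, 0.0045, 0]],
    [1, [0.074, 0.083, 0], [0, 0, 0]],
    [1, [0.074, 0.083, 0], [0, 0, 0]],
    [1, [0.074, 0.083, 0], [0, 0, 0]],
    [1, [0.075, 0.082, 0], [0, 0, 0]],
    [1, [0, 0, 0.01], [0, 0, 0.087]],
    [1, [0, 0, 0.01], [0, 0, 0.087]],
    [1, [0, 0, 0.01], [0, 0, 0.087]],
    [1, [0, 0, 0.01], [0, 0, 0.087]],
    [1, [0, 0, 0.01], [0, 0, 0.087]]
  ]
}}

```text
time_s: 57.5
eef_pos: [0.4593, -0.1033, 0.1266]
tcp_rot: [0.709, 0.705, -0.003, -0.004]
force: [-0.6, -1.2, -0.7]
finger_gap: 0.0869
grip_force: 0.0
```

{"fn": "move_arm", "kwargs": {
  "motion": [
    [1, [0, 0, 0], [0, 0, 0.087]],
    [1, [0, 0, 0], [0, 0, 0]]
  ]
}}

```text
time_s: 57.75
eef_pos: [0.4594, -0.1034, 0.1269]
tcp_rot: [0.765, 0.644, -0.004, -0.004]
force: [-0.4, -0.6, 0.9]
finger_gap: 0.0868
grip_force: 0.0
```

```bash
python3 -c "
from h import *
A,B=[cp(u,v,.076,320,190,3.6) for u,v in [(157,288),(221,318)]];print('d',(A+B)/2,ang(A,B)%180)
plan(.4628,-.1065,.061,-10)"
```

```text
d [ 0.4620366  -0.10630038  0.076     ] 64.0991897403571
pos [ 0.4594 -0.1034  0.1269] yaw -9.8 tilt [-0.0106  0.0017] q7 [-0.54  0.03  0.72  2.03 -0.02  1.1   0.02] t 57.75 gap 0.0868 F [-0.4 -0.6  0.9] T [-0.11  0.07  0.02]
shift units [-0.0049  0.0092  0.1317] rows>= 2.0 turn units [-0.0054  0.0001  0.0014] rows>= 1.0
```

{"fn": "move_arm", "kwargs": {
  "motion": [
    [1, [-0.005, 0.008, 0.03], [-0.005, 0, 0.001]],
    [1, [0, 0, 0.035], [0, 0, 0]],
    [1, [0, 0, 0.035], [0, 0, 0]],
    [-1, [0, 0, 0.032], [0, 0, 0]],
    [-1, [0, 0, 0], [0, 0, 0]],
    [-1, [0, 0, 0], [0, 0, 0]],
    [-1, [0, 0, 0], [0, 0, 0]],
    [-1, [0, 0, 0], [0, 0, 0]],
    [-1, [0, 0, 0], [0, 0, 0]],
    [-1, [0, 0, 0], [0, 0, 0]]
  ]
}}

```text
time_s: 59.0
eef_pos: [0.4637, -0.1066, 0.062]
tcp_rot: [0.766, 0.642, 0.0, 0.0]
force: [-0.9, -0.4, 4.9]
finger_gap: 0.0472
grip_force: 35.0
```

```bash
python3 -c "
from h import *
plan(.606,.029,.157,-10+183.75-63.3)"
```

```text
pos [ 0.4637 -0.1066  0.062 ] yaw -10.1 tilt [0.001  0.0002] q7 [-0.51  0.14  0.73  2.09 -0.12  0.95  0.1 ] t 59.0 gap 0.0472 F [-0.9 -0.4  4.9] T [-0.01  0.25 -0.  ]
shift units [ 0.3169  0.2331 -0.1897] rows>= 4.0 turn units [ 5.0000e-04  4.0000e-04 -1.0517e+00] rows>= 12.0
```

{"fn": "move_arm", "kwargs": {
  "motion": [
    [-1, [0, 0, -0.1], [0, 0, 0]],
    [-1, [0, 0, -0.1], [0, 0, 0]],
    [-1, [0.079, 0.058, 0], [0, 0, 0]],
    [-1, [0.079, 0.058, 0], [0, 0, 0]],
    [-1, [0.079, 0.058, 0], [0, 0, 0]],
    [-1, [0.08, 0.059, 0], [0, 0, 0]],
    [-1, [0, 0, 0], [0, 0, -0.088]],
    [-1, [0, 0, 0], [0, 0, -0.088]],
    [-1, [0, 0, 0], [0, 0, -0.088]],
    [-1, [0, 0, 0], [0, 0, -0.088]]
  ]
}}

```text
time_s: 60.25
eef_pos: [0.6049, 0.0291, 0.1602]
tcp_rot: [0.495, 0.869, -0.001, -0.001]
force: [0.0, -0.0, -2.8]
finger_gap: 0.0474
grip_force: 35.0
```

{"fn": "move_arm", "kwargs": {
  "motion": [
    [-1, [0, 0, 0], [0, 0, -0.088]],
    [-1, [0, 0, 0], [0, 0, -0.088]],
    [-1, [0, 0, 0], [0, 0, -0.088]],
    [-1, [0, 0, 0], [0, 0, -0.088]],
    [-1, [0, 0, 0], [0, 0, -0.087]],
    [-1, [0, 0, 0], [0, 0, -0.087]],
    [-1, [0, 0, 0], [0, 0, -0.087]],
    [-1, [0, 0, 0], [0, 0, -0.087]],
    [-1, [0, 0, 0], [0, 0, 0]]
  ]
}}

```text
time_s: 61.38
eef_pos: [0.605, 0.029, 0.1604]
tcp_rot: [-0.177, 0.984, 0.0, -0.001]
force: [0.1, -0.8, -3.1]
finger_gap: 0.0473
grip_force: 35.0
```

```bash
python3 -c "
from h import *
plan(.606,.029,.0938,110.5)"
```

```text
pos [0.605  0.029  0.1604] yaw 110.4 tilt [-0.0016 -0.0003] q7 [-0.38  0.28  0.34  1.68 -0.1   1.2   1.91] t 61.38 gap 0.0473 F [ 0.1 -0.8 -3.1] T [0.05 0.03 0.02]
shift units [-0.0021 -0.0008  0.1332] rows>= 2.0 turn units [ 0.0002 -0.0008 -0.0011] rows>= 1.0
```

{"fn": "move_arm", "kwargs": {
  "motion": [
    [-1, [-0.002, -0.001, 0.035], [0, 0, 0]],
    [-1, [0, 0, 0.035], [0, 0, 0]],
    [-1, [0, 0, 0.03], [0, 0, 0]],
    [-1, [0, 0, 0.02], [0, 0, 0]],
    [-1, [0, 0, 0.01], [0, 0, 0]],
    [-1, [0, 0, 0.006], [0, 0, 0]],
    [-1, [0, 0, 0], [0, 0, 0]]
  ]
}}

```text
time_s: 62.25
eef_pos: [0.6067, 0.029, 0.0946]
tcp_rot: [-0.178, 0.984, 0.0, 0.0]
force: [-3.7, -0.7, 3.7]
finger_gap: 0.0476
grip_force: 35.0
```

```bash
python3 -c "
from h import *
plan(.606,.029,.0938,110.5)"
```

```text
pos [0.6067 0.029  0.0946] yaw 110.5 tilt [0.0001 0.0004] q7 [-0.37  0.35  0.33  1.74 -0.13  1.08  1.94] t 62.25 gap 0.0476 F [-3.7 -0.7  3.7] T [0.01 0.98 0.09]
shift units [0.0014 0.0005 0.0017] rows>= 1.0 turn units [ 0.0002  0.0001 -0.0002] rows>= 1.0
```

{"fn": "move_arm", "kwargs": {
  "motion": [
    [-1, [0.002, 0, 0.003], [0, 0, 0.06]],
    [-1, [0, 0, 0.002], [0, 0, 0.065]],
    [-1, [0, 0, 0.002], [0, 0, 0.065]],
    [-1, [0, 0, 0.002], [0, 0, 0.065]],
    [-1, [0, 0, 0], [0, 0, 0]]
  ]
}}

```text
time_s: 62.88
eef_pos: [0.6064, 0.0295, 0.0909]
tcp_rot: [0.076, 0.997, 0.001, 0.001]
force: [-3.7, 1.4, 7.3]
finger_gap: 0.0475
grip_force: 35.0
```

```bash
python3 -c "
from h import *
plan(.606,.029,.0838,36)"
```

```text
pos [0.6064 0.0295 0.0909] yaw 81.2 tilt [0.0016 0.0014] q7 [-0.44  0.36  0.42  1.75 -0.16  1.07  1.45] t 62.88 gap 0.0475 F [-3.7  1.4  7.3] T [ 0.26  1.   -0.04]
shift units [ 0.0006 -0.0011  0.0142] rows>= 1.0 turn units [1.000e-03 3.000e-04 3.947e-01] rows>= 5.0
```

Turning freely.

{"fn": "move_arm", "kwargs": {
  "motion": [
    [-1, [0, 0, 0.002], [0, 0, 0.066]],
    [-1, [0, 0, 0.003], [0, 0, 0.066]],
    [-1, [0, 0, 0.002], [0, 0, 0.066]],
    [-1, [0, 0, 0.003], [0, 0, 0.066]],
    [-1, [0, 0, 0.002], [0, 0, 0.066]],
    [-1, [0, 0, 0.003], [0, 0, 0.066]],
    [-1, [0, 0, 0], [0, 0, 0]],
    [-1, [0, 0, 0], [0, 0, 0]]
  ]
}}

```text
time_s: 63.88
eef_pos: [0.6064, 0.0299, 0.0843]
tcp_rot: [0.455, 0.891, 0.001, 0.0]
force: [-6.5, 1.7, 12.0]
finger_gap: 0.0471
grip_force: 35.0
```

```bash
python3 -c "
from h import *
plan(.606,.029,.0938,110.5)"
```

```text
pos [0.6064 0.0299 0.0843] yaw 35.9 tilt [0.0014 0.0024] q7 [-0.54  0.39  0.55  1.76 -0.23  1.06  0.71] t 63.88 gap 0.0471 F [-6.5  1.7 12. ] T [ 0.16  1.62 -0.15]
shift units [-0.0009 -0.0017 -0.019 ] rows>= 1.0 turn units [ 1.500e-03  4.000e-04 -6.509e-01] rows>= 7.0
```

d is sound too. Backing out, lifting, then turning clockwise for the trip to the green mat.

{"fn": "move_arm", "kwargs": {
  "motion": [
    [-1, [0, 0, -0.004], [0, 0, -0.072]],
    [-1, [0, 0, -0.002], [0, 0, -0.072]],
    [-1, [0, 0, -0.002], [0, 0, -0.072]],
    [-1, [0, 0, -0.002], [0, 0, -0.072]],
    [-1, [0, 0, -0.002], [0, 0, -0.072]],
    [-1, [0, 0, -0.002], [0, 0, -0.072]],
    [-1, [0, 0, -0.002], [0, 0, -0.072]],
    [-1, [0, 0, -0.002], [0, 0, -0.072]],
    [-1, [0, 0, -0.003], [0, 0, -0.074]],
    [-1, [0, 0, -0.012], [0, 0, 0]]
  ]
}}

```text
time_s: 65.12
eef_pos: [0.6062, 0.0285, 0.0985]
tcp_rot: [-0.176, 0.984, 0.0, 0.001]
force: [0.1, -0.6, -2.3]
finger_gap: 0.0474
grip_force: 35.0
```

```bash
python3 -c "
from h import *
plan(.606,.029,.17,50)"
```

```text
pos [0.6062 0.0285 0.0985] yaw 110.3 tilt [0.0013 0.0003] q7 [-0.37  0.34  0.33  1.74 -0.12  1.08  1.93] t 65.12 gap 0.0474 F [ 0.1 -0.6 -2.3] T [ 0.02  0.02 -0.01]
shift units [-0.0002  0.0011 -0.1431] rows>= 2.0 turn units [3.000e-04 7.000e-04 5.258e-01] rows>= 6.0
```

{"fn": "move_arm", "kwargs": {
  "motion": [
    [-1, [0, 0, -0.07], [0, 0, 0]],
    [-1, [0, 0, -0.075], [0, 0, 0]],
    [-1, [0, 0, 0], [0, 0, 0.088]],
    [-1, [0, 0, 0], [0, 0, 0.088]],
    [-1, [0, 0, 0], [0, 0, 0.088]],
    [-1, [0, 0, 0], [0, 0, 0.088]],
    [-1, [0, 0, 0], [0, 0, 0.088]],
    [-1, [0, 0, 0], [0, 0, 0.086]],
    [-1, [0, 0, 0], [0, 0, 0]]
  ]
}}

```text
time_s: 66.25
eef_pos: [0.6059, 0.029, 0.1704]
tcp_rot: [0.341, 0.94, 0.0, 0.0]
force: [-0.1, -0.9, -2.9]
finger_gap: 0.0474
grip_force: 35.0
```

{"fn": "move_arm", "kwargs": {
  "motion": [
    [-1, [-0.021, -0.102, 0], [0, 0, 0]],
    [-1, [-0.021, -0.102, 0], [0, 0, 0]],
    [-1, [-0.021, -0.102, 0], [0, 0, 0]],
    [-1, [-0.021, -0.102, 0], [0, 0, 0]],
    [-1, [-0.021, -0.102, 0], [0, 0, 0]],
    [-1, [-0.022, -0.102, 0], [0, 0, 0]],
    [-1, [-0.022, -0.102, 0], [0, 0, 0]],
    [-1, [-0.022, -0.102, 0], [0, 0, 0]],
    [-1, [-0.022, -0.101, 0], [0, 0, 0]],
    [-1, [0, 0, 0], [0, 0, 0]]
  ]
}}

```text
time_s: 67.5
eef_pos: [0.3821, -0.3898, 0.1711]
tcp_rot: [0.344, 0.939, -0.002, 0.0]
force: [0.0, 0.7, -2.9]
finger_gap: 0.0474
grip_force: 35.0
```

```bash
python3 -c "
from h import *
plan(.385,-.383,.063,50)"
```

```text
pos [ 0.3821 -0.3898  0.1711] yaw 49.7 tilt [-0.0003 -0.0033] q7 [ 0.01  0.18  0.81  1.83 -0.14  1.19  1.74] t 67.5 gap 0.0474 F [ 0.   0.7 -2.9] T [ 0.02 -0.05 -0.01]
shift units [0.0047 0.0147 0.2161] rows>= 2.0 turn units [-0.0014  0.0009 -0.0026] rows>= 1.0
```

{"fn": "move_arm", "kwargs": {
  "motion": [
    [-1, [0.004, 0.012, 0.05], [0, 0, 0]],
    [-1, [0, 0, 0.07], [0, 0, 0]],
    [-1, [0, 0, 0.06], [0, 0, 0]],
    [-1, [0, 0, 0.028], [0, 0, 0]],
    [-1, [0, 0, 0.008], [0, 0, 0]],
    [0.4, [0, 0, 0], [0, 0, 0]],
    [0.4, [0, 0, 0], [0, 0, 0]],
    [0.5, [0, 0, -0.08], [0, 0, 0]],
    [0.5, [0, 0, -0.1], [0, 0, 0]],
    [0.5, [0, 0, 0], [0, 0, 0]]
  ]
}}

```text
time_s: 68.75
eef_pos: [0.3905, -0.3817, 0.1575]
tcp_rot: [0.341, 0.94, -0.001, 0.005]
force: [0.5, -0.8, -0.3]
finger_gap: 0.0648
grip_force: 0.0
```

{"fn": "move_arm", "kwargs": {
  "motion": [
    [0.5, [0.04, 0.08, -0.06], [0, 0, 0]],
    [0.5, [0.04, 0.08, 0], [0, 0, 0]],
    [0.5, [0.04, 0.08, 0], [0, 0, 0]],
    [0.5, [0.04, 0.08, 0], [0, 0, 0]],
    [0.5, [0.04, 0.08, 0], [0, 0, 0]],
    [0.5, [0, 0, 0], [0, 0, 0]]
  ]
}}

```text
time_s: 69.5
eef_pos: [0.4405, -0.1578, 0.1824]
tcp_rot: [0.338, 0.941, 0.001, 0.0]
force: [-0.4, -1.5, 0.0]
finger_gap: 0.0651
grip_force: 0.0
```

```bash
python3 -c "
from h import *
im=r.snapshot('top')[:,:,::-1];cv2.imwrite('pics/c12.png',cv2.resize(im[150:370,120:540],None,fx=1.9,fy=1.9,interpolation=cv2.INTER_CUBIC))"
```

```text
(no output)
```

View pics/c12.png

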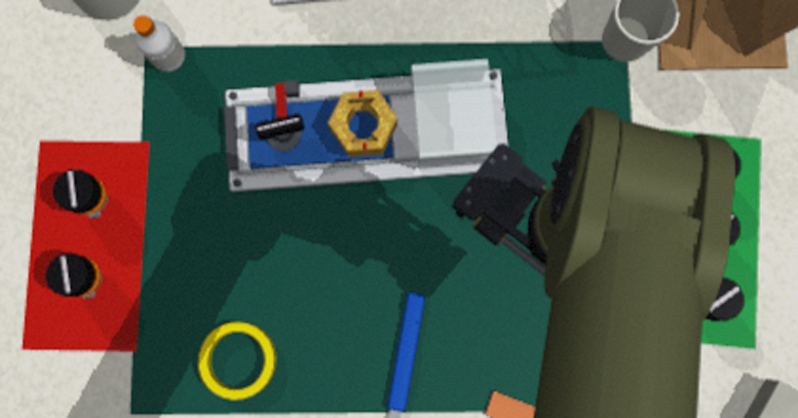

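All five screws are upright on the right mats (two red, three green). The latch arm is behind its post and the bystanders haven't moved. Handing in.

```bash
python3 -c "
from h import *
print(r.hand_in())"
```

```text
the job is handed in; nothing more can be done
None
```

I handed the job in at about 70 s of the 210 s; no verdict came back. The carriage is out against its stop and locked, the three screws that turned in freely stand on the green mat, and the two that jammed stand on the red mat. The carriage only moved about 92 mm before a hard stop, so I took it as fully out because the latch swung behind its post.

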